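# Pack a layer of granite tile bundles on the indexed pallet slab

### The job

Put the green rubbing block that was left on the pallet slab away in the grey tray, then lock the slab by turning the black index knob slowly clockwise until you feel it drop into its hidden notch, and leave it there. Then lift all the tile bundles by their battens onto the painted places, one to a place and lined up with it, so that the row of three is full and any left over lie in the row of two. When all are on, slide the red keeper bar fully home towards the layer, and leave the other things on the bench where they are.

Things in the scene. Friction and masses are not known exactly. Their poses are not given: they have to be found in the camera images.
- bundle1_mid (a point): strapped bundle of three black granite tiles, 80 (x) x 52 (y) x 36 mm high, about 0.42 kg, yellow straps; on the middle of its top a wooden batten to lift it by, 60 (x) x 18 (y) x 32 high (36 to 68 mm above the underside). This point: centre, 34 mm above the underside, 34 mm below the batten's top. x = long side and batten, z up. May be absent.
- bundle2_mid (a point): strapped bundle of three black granite tiles, 80 (x) x 52 (y) x 36 mm high, about 0.42 kg, yellow straps; on the middle of its top a wooden batten to lift it by, 60 (x) x 18 (y) x 32 high (36 to 68 mm above the underside). This point: centre, 34 mm above the underside, 34 mm below the batten's top. x = long side and batten, z up. May be absent.
- bundle3_mid (a point): strapped bundle of three grey granite tiles, 80 (x) x 52 (y) x 36 mm high, about 0.42 kg, yellow straps; on the middle of its top a wooden batten to lift it by, 60 (x) x 18 (y) x 32 high (36 to 68 mm above the underside). This point: centre, 34 mm above the underside, 34 mm below the batten's top. x = long side and batten, z up. May be absent.
- bundle4_mid (a point): strapped bundle of three grey granite tiles, 80 (x) x 52 (y) x 36 mm high, about 0.42 kg, yellow straps; on the middle of its top a wooden batten to lift it by, 60 (x) x 18 (y) x 32 high (36 to 68 mm above the underside). This point: centre, 34 mm above the underside, 34 mm below the batten's top. x = long side and batten, z up. May be absent.
- bundle5_mid (a point): strapped bundle of three reddish granite tiles, 80 (x) x 52 (y) x 36 mm high, about 0.42 kg, yellow straps; on the middle of its top a wooden batten to lift it by, 60 (x) x 18 (y) x 32 high (36 to 68 mm above the underside). This point: centre, 34 mm above the underside, 34 mm below the batten's top. x = long side and batten, z up. May be absent.
- rub_block_mid (a point): green abrasive rubbing block 90 (x) x 40 (y) x 30 mm, 0.22 kg, left lying on the pallet slab; this point is its centre
- tray_in (a point): grey tool tray, outside 100 (x) x 170 (y) x 30 mm high, 4 mm walls; this point: centre of its inner floor, about 4 mm above the bench
- place1 (a point): painted place 1 on the pallet slab (slab top 25 mm above the bench; places 80 x 52 mm, 8 mm apart); this point lies 34 mm above the place's middle: where the centre of its bundle belongs; one of the row of three: the bundle's long side and batten lie along this frame's x. Frame as the station: z up, -y towards the keeper bar and the knob. Row of three, in order along y: 1, 2, 3.
- place2 (a point): painted place 2 on the pallet slab (slab top 25 mm above the bench; places 80 x 52 mm, 8 mm apart); this point lies 34 mm above the place's middle: where the centre of its bundle belongs; one of the row of three: the bundle's long side and batten lie along this frame's x. Frame as the station: z up, -y towards the keeper bar and the knob. Row of three, in order along y: 1, 2, 3.
- place3 (a point): painted place 3 on the pallet slab (slab top 25 mm above the bench; places 80 x 52 mm, 8 mm apart); this point lies 34 mm above the place's middle: where the centre of its bundle belongs; one of the row of three: the bundle's long side and batten lie along this frame's x. Frame as the station: z up, -y towards the keeper bar and the knob. Row of three, in order along y: 1, 2, 3.
- place4 (a point): painted place 4 on the pallet slab (slab top 25 mm above the bench; places 80 x 52 mm, 8 mm apart); this point lies 34 mm above the place's middle: where the centre of its bundle belongs; one of the row of two: the bundle's long side and batten lie along this frame's y. Frame as the station: z up, -y towards the keeper bar and the knob. Row of two, nearer the robot, in order along y: 4, 5.
- place5 (a point): painted place 5 on the pallet slab (slab top 25 mm above the bench; places 80 x 52 mm, 8 mm apart); this point lies 34 mm above the place's middle: where the centre of its bundle belongs; one of the row of two: the bundle's long side and batten lie along this frame's y. Frame as the station: z up, -y towards the keeper bar and the knob. Row of two, nearer the robot, in order along y: 4, 5.
- knob_grip (a point): black index knob on the station's blue housing (100 x 100 mm, 45 mm high): an upright bar 54 (x) x 14 (y) mm, 53 to 89 mm above the bench, on a flange 48 mm across; this point is on its vertical axis, 76 mm above the bench, x along the bar. Turns clockwise from above with about 0.08 N m of drag; the hidden notch comes some 40 to 160 degrees on
- index_pin (a joint): sprung pin, red stub 9 mm across, 36 mm to the station's +x of the knob's axis; metres: about 0.001 riding on the disc inside, about 0.004 (that much lower) dropped in the notch. On reaching the notch the drag falls away and over some 10 degrees the knob pulls ahead with up to 0.2 N m, then resists with 0.4 N m; forced on, the pin climbs out. Let go while it pulls, it stays and centres itself
- keeper (a joint): red keeper bar across the slab (150 mm long in x, 20 mm wide, 25 mm high above the slab) that slides along the station's +y towards the layer; in metres: 0 fully open, 0.05 fully closed, at a stop; about 2 N of friction, stays where it is left
- keeper_grip (a point): black upright grip on the keeper bar, 36 (x) x 16 (y) mm, from 46 to 96 mm above the bench; this point is on its middle line, 77 mm above the bench; same frame as the station, slides along +y to close; red plate beneath it, top 48 mm above the bench
- hammer: hammer, 260 mm, wooden handle, lying on the bench beyond the station; not part of the work; origin at mid-length, on the bench
- pad_blue: blue polishing pad, disc 90 mm across, 8 mm thick; not part of the work, origin under its centre
- pad_white: white polishing pad, disc 90 mm across, 8 mm thick; not part of the work, origin under its centre
- offcut: black granite offcut 100 x 70 x 20; not part of the work, origin under its centre
- brush: brush 200 mm long; not part of the work, origin under its centre
- paste: jar of polishing paste, 66 mm across, 70 tall, orange cap; not part of the work, origin under its centre
- water: clear bottle 64 mm across, 200 tall, blue cap; not part of the work, origin under its centre
- batten: loose wooden batten 280 x 30 x 18; not part of the work, origin under its centre
Not all that is in view belongs to the job. Leave any blue look-alike of the part that bears bundle2_mid alone.

How it is judged:
On the way, in this order (a step that is already met when the one before it is completed fails the run):
1. the rubbing block lies in the tray (x of rub_block_mid in the frame of tray_in between -0.036 and 0.036 m and y of rub_block_mid in the frame of tray_in between -0.07 and 0.07 m and z of rub_block_mid in the frame of tray_in below 0.024 m), for 0.2 s.
2. the index pin has dropped into the hidden notch (value of joint index_pin above 0.0025 m), for 0.3 s.
3. all bundles lie in the painted places, the row of three full (((distance between bundle1_mid and place1 below 0.012 m and angle between the x axis of bundle1_mid and the x axis of place1, either way round below 0.15 rad) or (distance between bundle1_mid and place2 below 0.012 m and angle between the x axis of bundle1_mid and the x axis of place2, either way round below 0.15 rad) or (distance between bundle1_mid and place3 below 0.012 m and angle between the x axis of bundle1_mid and the x axis of place3, either way round below 0.15 rad) or (distance between bundle1_mid and place4 below 0.012 m and angle between the x axis of bundle1_mid and the y axis of place4, either way round below 0.15 rad) or (distance between bundle1_mid and place5 below 0.012 m and angle between the x axis of bundle1_mid and the y axis of place5, either way round below 0.15 rad)) and ((distance between bundle2_mid and place1 below 0.012 m and angle between the x axis of bundle2_mid and the x axis of place1, either way round below 0.15 rad) or (distance between bundle2_mid and place2 below 0.012 m and angle between the x axis of bundle2_mid and the x axis of place2, either way round below 0.15 rad) or (distance between bundle2_mid and place3 below 0.012 m and angle between the x axis of bundle2_mid and the x axis of place3, either way round below 0.15 rad) or (distance between bundle2_mid and place4 below 0.012 m and angle between the x axis of bundle2_mid and the y axis of place4, either way round below 0.15 rad) or (distance between bundle2_mid and place5 below 0.012 m and angle between the x axis of bundle2_mid and the y axis of place5, either way round below 0.15 rad)) and ((distance between bundle3_mid and place1 below 0.012 m and angle between the x axis of bundle3_mid and the x axis of place1, either way round below 0.15 rad) or (distance between bundle3_mid and place2 below 0.012 m and angle between the x axis of bundle3_mid and the x axis of place2, either way round below 0.15 rad) or (distance between bundle3_mid and place3 below 0.012 m and angle between the x axis of bundle3_mid and the x axis of place3, either way round below 0.15 rad) or (distance between bundle3_mid and place4 below 0.012 m and angle between the x axis of bundle3_mid and the y axis of place4, either way round below 0.15 rad) or (distance between bundle3_mid and place5 below 0.012 m and angle between the x axis of bundle3_mid and the y axis of place5, either way round below 0.15 rad)) and ((distance between bundle4_mid and place1 below 0.012 m and angle between the x axis of bundle4_mid and the x axis of place1, either way round below 0.15 rad) or (distance between bundle4_mid and place2 below 0.012 m and angle between the x axis of bundle4_mid and the x axis of place2, either way round below 0.15 rad) or (distance between bundle4_mid and place3 below 0.012 m and angle between the x axis of bundle4_mid and the x axis of place3, either way round below 0.15 rad) or (distance between bundle4_mid and place4 below 0.012 m and angle between the x axis of bundle4_mid and the y axis of place4, either way round below 0.15 rad) or (distance between bundle4_mid and place5 below 0.012 m and angle between the x axis of bundle4_mid and the y axis of place5, either way round below 0.15 rad)) and ((distance between bundle5_mid and place1 below 0.012 m and angle between the x axis of bundle5_mid and the x axis of place1, either way round below 0.15 rad) or (distance between bundle5_mid and place2 below 0.012 m and angle between the x axis of bundle5_mid and the x axis of place2, either way round below 0.15 rad) or (distance between bundle5_mid and place3 below 0.012 m and angle between the x axis of bundle5_mid and the x axis of place3, either way round below 0.15 rad) or (distance between bundle5_mid and place4 below 0.012 m and angle between the x axis of bundle5_mid and the y axis of place4, either way round below 0.15 rad) or (distance between bundle5_mid and place5 below 0.012 m and angle between the x axis of bundle5_mid and the y axis of place5, either way round below 0.15 rad)) and angle between each of bundle1_mid, bundle2_mid, bundle3_mid, bundle4_mid, bundle5_mid's own z axis and vertical below 0.1 rad and distance between any of bundle1_mid, bundle2_mid, bundle3_mid, bundle4_mid, bundle5_mid and place1 below 0.012 m and distance between any of bundle1_mid, bundle2_mid, bundle3_mid, bundle4_mid, bundle5_mid and place2 below 0.012 m and distance between any of bundle1_mid, bundle2_mid, bundle3_mid, bundle4_mid, bundle5_mid and place3 below 0.012 m), for 0.3 s.
4. the keeper bar is closed (value of joint keeper above 0.044 m), for 0.2 s.
At the end, for the whole second after the job is handed in: The index pin is in the notch (dropped at least 2.5 mm), the rubbing block lies flat on the tray's floor, every bundle present stands flat in a painted place of its own (centre within 12 mm, lined up within 0.15 rad), places 1 to 3 are full, and the keeper bar is within 6 mm of its stop (all of step 1 and all of step 3 and value of joint index_pin above 0.0025 m and value of joint keeper above 0.044 m); the robot touches nothing.
It fails at once if a thing that is not part of the work was shifted by more than 40 mm (distance of any of hammer, pad_blue, pad_white, offcut, brush, paste, water, batten from where it was at the start of the episode above 0.04 m).
It fails at once if a bundle was tipped over (angle between any of bundle1_mid, bundle2_mid, bundle3_mid, bundle4_mid, bundle5_mid's own z axis and vertical above 0.9 rad).
Of bundle1, bundle2, bundle3, bundle4, bundle5 only 3 to 5 are there at a start; the rules pass over those that are not, and their reading is None.
At some moment in a run one of rub_block, bundle1, bundle2, bundle3, bundle4, bundle5 may be knocked a few centimetres aside while the robot is not near it.
It also fails if it takes over 210 s, if anything falls off the work surface, if the arm or the gripper's body presses on something with over 40 N, if the wrist force passes 120 N, or if a joint passes its speed limit or range.

### The arm

A 7-joint arm with a two-finger parallel gripper is mounted at the origin on the work surface. World frame = base frame: x ahead of the robot, y to its left, z up, the work surface at z = 0. Lengths are in m, angles in rad, forces in N, time in s.
With the tool pointing down it reaches from about 0.4 to 0.85 m from the base axis. Payload 4.5 kg.
Tool frame: the origin (TCP) lies at the centre of the arm's flange, where the gripper is bolted on; the fingertips stand nose_length ahead of it and the grasp point (between the pads) lies 147 mm ahead of it (nose_length is the distance from the TCP to the fingertips, in m); z points along the fingers, y is the line along which they close (so a half turn about z gives the same grasp; the last joint's range is limited). The gripper opens to 88 mm and grips with 3 to 60 N. Pads are 18 mm wide; open, the fingers measure 123 mm over their backs; the gripper's body (75 mm by 187 mm) begins 45 mm behind the grasp point.
Start: joints at [1.258, 0.689, -0.195, 1.565, 0.157, 0.902, -0.215], TCP at [0.212, -0.588, 0.405] pointing down, gripper open.
Joint ranges: [-3.01, 3.01], [-0.46, 2.08], [-1.47, 1.51], [0.13, 2.56], [-1, 4.14], [0.04, 2.09], [-2.66, 2.66]. Speed limits (rad/s): [2.57, 2.57, 3.14, 3.14, 3.14, 3.14, 3.14].

### API

Orientations are given as a unit quaternion [x, y, z, w].
In Python, from plant import * gives the robot as it stands.
- The arm moves only by the tool play_rows, never from a script. Its argument "rows" is a list that holds one entry, the list of rows, each a list of 6 numbers: the shift along the tool's x, y, z normalised to -1 to 1, where 1 is 0.5 m, then the turn, a rotation vector about the tool's x, y, z normalised to -1 to 1, where 1 is 0.5 rad. A call has 1 to 20 rows; each row is the pose to reach, as a shift and turn from the pose commanded when the call began, along the tool's axes at that moment; what a row does not reach only later rows make up. A row lasts 1/12 s, in which the tool goes at most 41.7 mm and 7.16 degrees, less where a joint would pass 70% of its speed; a pose out of reach is approached as far as the arm can. A call with a number of a shift or a turn outside -1 to 1 is refused whole. A call with a gripper value outside its range is refused whole. "claw" is the closure, from 0 (fully open) to 1 (shut), set as the call begins (left out, the last holds). The fingers move at their own pace and stop on an object; "squeeze" is the grip in N (left out, the last holds). Time passes only in rows, so rows that repeat a pose let the fingers close. It gives the time, the measured TCP pose, the force, the opening and the grip force at its end, in the units of the state.
- get_state(): the state, without advancing time (a new reading comes with each control period).
- snapshot(name): name is "side" or "top"; returns a dict with "pixels" (384x512x3 uint8, blue, green, red), "camera_matrix" (3x3 intrinsics, pixels), "world_to_cam" (4x4, takes a point from world to camera coordinates). Camera axes: x right, y down, z forward; pixel columns grow to the right and rows downward; lengths in m; the calibration is good to about 2 mm. A picture is of the moment at which its call begins. There is no depth.
- finish_job(): hands the job in; it is judged then, once.
The state is a dict: "clock": time; "q": joint angles; "qd": joint speeds; "joint_torque": joint torques, N m; "tool_pos": TCP position; "eef_rot": TCP orientation; "contact_force": force on the tool from outside, world axes, zero at the start; "moment": the same for the moment, N m; "opening": opening from 0.0 (shut) to 1.0 (fully open); "finger_force": force on a finger pad.
Only numpy, scipy, OpenCV 4.12 (cv2) and the standard library are available. Lean on these libraries where they do the work, as an engineer would, in place of code of your own. Each camera call takes 0.05 s, during which the arm holds its last target. There are 200 camera calls.

## Working session

There is one attempt and no reset: what is moved stays moved. The work goes in short steps, Python scripts to look and compute and a tool call to move; the robot and the scene stay as the last step left them, time stands still between calls to the robot, and variables do not carry over. Pictures are saved under pics/ and viewed, at most 14 in all, crops included, and the job is handed in when it is done.

Besides the shell and the picture viewer there is one more tool, called after "Emit:" as name(argument=value, ...) on one line, values as JSON. play_rows: Moves the arm, as the interface text tells. Its arguments: {"type":"object","properties":{"rows":{"type":"array"},"claw":{"type":"number"},"squeeze":{"type":"number"}},"required":["rows"]}

```bash
mkdir -p pics; ls
python3 - <<'E'
from plant import *
import cv2
for n in("top","side"):
    s=snapshot(n); cv2.imwrite(f"pics/{n}0.png",cv2.resize(s["pixels"],(800,600),interpolation=cv2.INTER_CUBIC))
    cv2.imwrite(f"pics/raw_{n}0.png",s["pixels"])
    print(n,s["camera_matrix"].tolist(),s["world_to_cam"].round(4).tolist())
s=get_state();print(s)
try: print(nose_length)
except Exception as e: print(e)
E
```

```text
pics
top [[387.15473239941736, 0.0, 254.73357793112075], [0.0, 387.15473239941736, 187.75058690242957], [0.0, 0.0, 1.0]] [[0.0015, -1.0, 0.0046, 0.0843], [-0.9772, -0.0024, -0.2125, 0.5987], [0.2125, -0.0041, -0.9772, 1.3087], [0.0, 0.0, 0.0, 1.0]]
side [[370.87488780946313, 0.0, 259.5606399365469], [0.0, 370.87488780946313, 189.90053341557612], [0.0, 0.0, 1.0]] [[-0.9945, -0.1047, 0.001, 0.5978], [-0.0746, 0.7027, -0.7076, 0.0277], [0.0734, -0.7038, -0.7066, 1.3955], [0.0, 0.0, 0.0, 1.0]]
{'clock': 0.1, 'q': array([ 1.2578215 ,  0.68988107, -0.19456381,  1.56620426,  0.15728604,
        0.90252741, -0.21511332]), 'qd': array([-0.00028841, -0.00174963,  0.00021579, -0.00278069, -0.00258978,
        0.00051195, -0.00110098]), 'joint_torque': array([-3.80727695e-03, -5.28495812e+01, -1.27153382e+00, -1.53835917e+01,
       -5.24858257e-02,  2.00911469e-03,  6.06858998e-05]), 'tool_pos': array([ 0.21231549, -0.58752568,  0.40401255]), 'eef_rot': array([ 9.84998477e-01,  1.72561111e-01, -1.82138253e-04, -7.93540874e-04]), 'contact_force': array([ 0.07524779, -0.51825406, -0.53953573]), 'moment': array([ 0.00929192, -0.0084584 , -0.02032147]), 'finger_force': 0.0, 'opening': 1.0011189677748644}
0.166
```

View pics/top0.png

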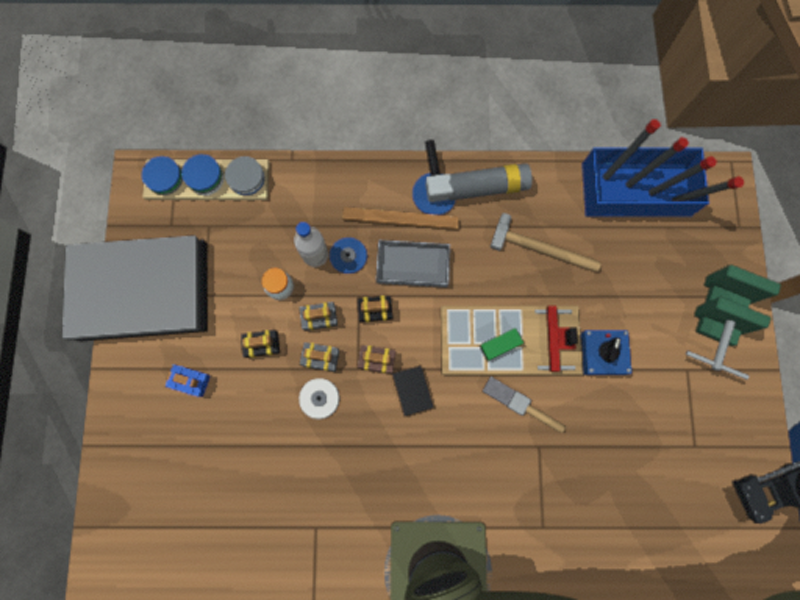

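View pics/side0.png

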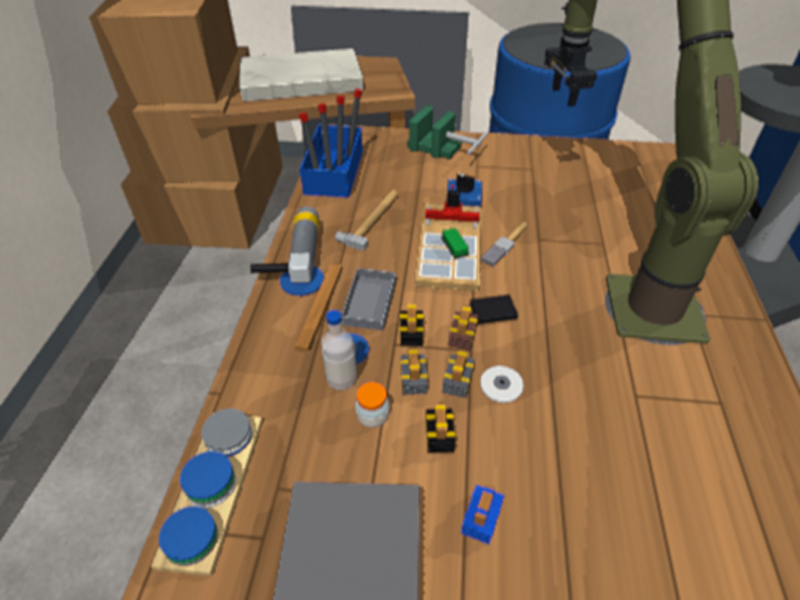

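Top view: five bundles (black 375,308 and 260,343; grey 318,316 and 319,356; reddish 377,359). The blue look-alike at (187,380) is to be left alone. The tray is at (414,264), the slab at (510,340), the keeper at (556,338) and the knob at (611,350). Next, enlarged crops.

```bash
cat > h.py <<'E'
import cv2,numpy as np
from scipy.spatial.transform import Rotation as R
from plant import *
def pix2w(s,u,v,z):
    K=s["camera_matrix"];T=s["world_to_cam"]
    d=T[:3,:3].T@np.linalg.solve(K,[u,v,1.]);c=-T[:3,:3].T@T[:3,3]
    return c+d*(z-c[2])/d[2]
def w2pix(s,p):
    c=s["world_to_cam"][:3,:3]@np.array(p)+s["world_to_cam"][:3,3];q=s["camera_matrix"]@c;return q[:2]/q[2]
def crop(im,x0,y0,x1,y1,k,name):
    c=cv2.resize(im[y0:y1,x0:x1],None,fx=k,fy=k,interpolation=cv2.INTER_CUBIC)
    for x in range(-(-x0//10)*10,x1,10):
        cv2.line(c,((x-x0)*k,0),((x-x0)*k,6),(0,255,255),1); cv2.putText(c,str(x),((x-x0)*k+2,14),0,.35,(255,255,255),1)
    for y in range(-(-y0//10)*10,y1,10):
        cv2.line(c,(0,(y-y0)*k),(6,(y-y0)*k),(0,255,255),1); cv2.putText(c,str(y),(2,(y-y0)*k+12),0,.35,(255,255,255),1)
    cv2.imwrite(name,c)
E
python3 - <<'E'
from h import *
im=cv2.imread("pics/raw_top0.png")
crop(im,145,180,275,260,6,"pics/c1.png")
crop(im,275,180,415,260,5,"pics/c2.png")
s=snapshot("top")
for n,u,v in[("slab",510,340),("tray",414,264),("knob",611,345)]: print(n,pix2w(s,u*.64,v*.64,.05).round(3))
E
```

```text
slab [ 0.495 -0.168  0.05 ]
tray [0.671 0.048 0.05 ]
knob [ 0.484 -0.395  0.05 ]
```

View pics/c1.png

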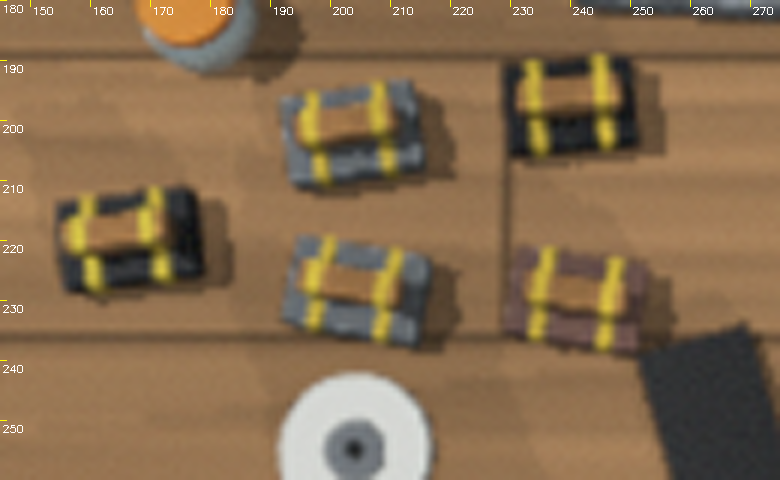

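View pics/c2.png

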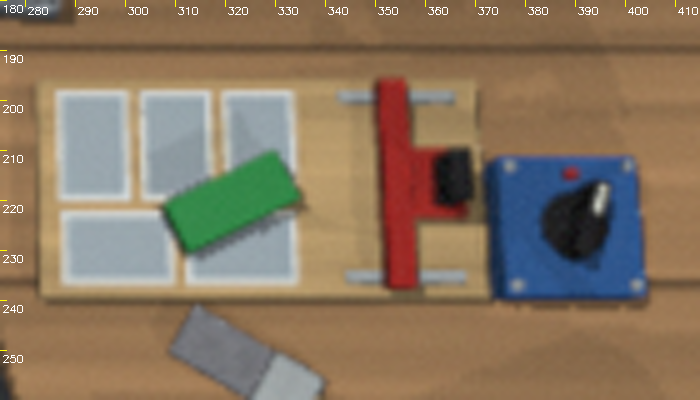

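c1 shows bundle batten tops near raw px: black (239,195), black (164,217), grey (202,200), grey (203,226), red (240,228). c2 shows the five places (1 to 3 at (327,209), (310,209), (294,209); 4 and 5 at (323,229), (298,229)), the green block at (321,220), the keeper grip at (365,215), the pin stub at (389,215) and the knob at (391,222). I'll refine the movable poses by fitting a rendered model to both cameras.

```bash
cat >> h.py <<'E'
from scipy.optimize import minimize,least_squares
def box(x0,x1,y0,y1,z0,z1):
    P=lambda *a:np.array(a,float)
    return [(P([x0,y0,z1],[x1,y0,z1],[x1,y1,z1],[x0,y1,z1]),P(0,0,1)),
     (P([x0,y0,z0],[x1,y0,z0],[x1,y0,z1],[x0,y0,z1]),P(0,-1,0)),(P([x0,y1,z0],[x1,y1,z0],[x1,y1,z1],[x0,y1,z1]),P(0,1,0)),
     (P([x0,y0,z0],[x0,y1,z0],[x0,y1,z1],[x0,y0,z1]),P(-1,0,0)),(P([x1,y0,z0],[x1,y1,z0],[x1,y1,z1],[x1,y0,z1]),P(1,0,0))]
COL=dict(black=(28,28,28),grey=(100,95,90),red=(65,70,100),yel=(50,200,230),wood=(50,105,165),green=(55,140,40))
def bundle(c):
    m=[]
    for b,co in[((-.04,.04,-.026,.026,0,.036),c),((-.024,-.016,-.0262,.0262,0,.0362),'yel'),((.016,.024,-.0262,.0262,0,.0362),'yel'),
      ((-.03,.03,-.009,.009,.036,.068),'wood'),((-.024,-.016,-.0092,.0092,.036,.0682),'yel'),((.016,.024,-.0092,.0092,.036,.0682),'yel')]:
        m+=[(q,n,COL[co]) for q,n in box(*b)]
    return m
BLOCK=[(q,n,COL['green']) for q,n in box(-.045,.045,-.02,.02,0,.03)]
def render(s,m,p,z,bg,win,k):
    x0,y0,x1,y1=win;im=np.full(((y1-y0)*k,(x1-x0)*k,3),bg,np.uint8)
    Rz=R.from_euler('z',p[2]).as_matrix();t=np.array([p[0],p[1],z]);T=s["world_to_cam"];cam=-T[:3,:3].T@T[:3,3]
    for q,n,co in m:
        Q=q@Rz.T+t
        if (Rz@n)@(cam-Q[0])<=0: continue
        sh=1 if n[2]>.5 else .75
        U=np.array([w2pix(s,a) for a in Q]);U=(U+.5-[x0,y0])*k-.5
        cv2.fillConvexPoly(im,np.round(U*16).astype(np.int32),tuple(c*sh for c in co),cv2.LINE_AA,4)
    return cv2.GaussianBlur(im,(0,0),k*.6).astype(float)
def fit(snaps,m,p0,z,k=4,pad=22):
    W=[]
    for s in snaps:
        u=w2pix(s,[p0[0],p0[1],z+.03]).round().astype(int);win=[max(u[0]-pad,0),max(u[1]-pad,0),min(u[0]+pad,512),min(u[1]+pad,384)]
        a=s["pixels"][win[1]:win[3],win[0]:win[2]]
        bg=np.median(a.reshape(-1,3),0) if m is not BLOCK else np.array([150,165,170])
        W.append((s,win,bg,cv2.GaussianBlur(cv2.resize(a,None,fx=k,fy=k,interpolation=cv2.INTER_CUBIC),(0,0),2).astype(float)))
    f=lambda p:sum(np.minimum(np.abs(render(s,m,p,z,bg,w,k)-a),90).mean() for s,w,bg,a in W)
    best=None
    for dy in(-.25,0,.25):
        p=np.array(p0,float)+[0,0,dy]
        r=minimize(f,p,method='Nelder-Mead',options=dict(initial_simplex=[p,p+[.008,0,0],p+[0,.008,0],p+[0,0,.15]],xatol=2e-4,fatol=.01))
        if best is None or r.fun<best.fun: best=r
    return best.x,best.fun
def wrap(a): return (a+np.pi/2)%np.pi-np.pi/2
def goto(st,wps):
    """wps: (x,y,z of grasp point, yaw of tool x) -> tool-frame row numbers, chained"""
    r=R.from_quat(st["eef_rot"]);p=np.array(st["tool_pos"]);
    for x,y,z,yaw in wps:
        tr=R.from_euler('z',yaw)*R.from_euler('x',np.pi);tp=np.array([x,y,z])+[0,0,.147]
        d=r.inv().apply(tp-p)/.5;w=(r.inv()*tr).as_rotvec()/.5
        print("ROW",d.round(4).tolist(),w.round(4).tolist(), "rows>=",int(np.ceil(max(np.linalg.norm(d)*.5/.0417,np.linalg.norm(w)*.5/.125))))
        r,p=tr,tp
E
cat > fit0.py <<'E'
from h import *
t,sd=snapshot("top"),snapshot("side")
B=[("b_blackR",'black',239,195),("b_blackL",'black',164,217),("b_greyU",'grey',202,200),("b_greyD",'grey',203,226),("b_red",'red',240,228)]
import sys
for n,c,u,v in B:
    w=pix2w(t,u,v,.068);
    for S in([t],[t,sd]):
        p,f=fit(S,bundle(c),[w[0],w[1],np.pi/2],0);print(n,p.round(4),round(f,2))
w=pix2w(t,321,220,.055)
for S in([t],[t,sd]):
    p,f=fit(S,BLOCK,[w[0],w[1],-1.2],.025);print("block",p.round(4),round(f,2))
E
python3 fit0.py
python3 - <<'E'
from h import *
t=snapshot("top")
c=lambda a,b:(275+a/5-.4,180+b/5-.4)
obs=[]
def add(cx,cy,hx,hy,tl,tr,br,bl): # image top-left = +x,+y
    for (sx,sy),q in zip([(1,1),(1,-1),(-1,-1),(-1,1)],(tl,tr,br,bl)):
        if q: obs.append(([cx+sx*hx,cy+sy*hy],pix2w(t,*c(*q),.025)[:2]))
a=.04;b=.026
add(.03,.06,a,b,(56,89),(131,91),(131,200),(56,199))
add(.03,0,a,b,(139,91),(212,91),(212,201),(139,200))
add(.03,-.06,a,b,(219,90),(296,90),None,None)
add(-.044,.044,b,a,(61,210),(174,210),(174,285),(61,285))
add(-.044,-.044,b,a,None,None,(299,285),(185,285))
L=np.array([o[0] for o in obs]);Wd=np.array([o[1] for o in obs])
f=lambda p:(L@R.from_euler('z',p[2]).as_matrix()[:2,:2].T+p[:2]-Wd).ravel()
r=least_squares(f,[.5,-.15,0]);print("station",r.x.round(4),"rms",np.sqrt((r.fun**2).mean()).round(4))
print((f(r.x).reshape(-1,2)*1000).round(1).tolist())
M=R.from_euler('z',r.x[2]).as_matrix()[:2,:2]
for i,p in enumerate([(.03,-.06),(.03,0),(.03,.06),(-.044,-.044),(-.044,.044)]): print("place",i+1,(M@p+r.x[:2]).round(4))
pin=pix2w(t,*c(570,173),.05);print("pin",pin.round(4))
print("keepergrip top ctr",pix2w(t,*c(453,172),.096).round(4))
T=[pix2w(t,x*.64,y*.64,.03).round(4) for x,y in[(380,241),(451,244),(449,286),(377,282)]];print("tray",T,np.mean(T,0))
print("bottle cap",pix2w(t,304*.64,229*.64,.2).round(3),"jar",pix2w(t,275*.64,282*.64,.07).round(3))
E
```

```text
b_blackR [0.5724 0.1399 1.6601] 12.73
b_blackR [0.5728 0.1393 1.6557] 33.47
b_blackL [0.4889 0.4037 1.7029] 11.68
b_blackL [0.4909 0.4016 1.7027] 29.83
b_greyU [0.5527 0.2711 1.7414] 15.33
b_greyU [0.5551 0.2693 1.7447] 36.46
b_greyD [0.459  0.2664 1.4131] 17.53
b_greyD [0.4596 0.2648 1.3946] 39.18
b_red [0.4533 0.1355 1.4311] 13.82
b_red [0.4539 0.1349 1.4021] 36.46
block [ 0.4857 -0.1497 -1.1324] 20.82
block [ 0.4869 -0.1502 -1.1347] 56.27
station [ 0.5005 -0.1137 -0.0052] rms 0.0009
[[-0.6, -0.5], [0.5, 2.0], [0.1, 0.5], [-0.2, -1.3], [0.5, -0.2], [0.1, 0.9], [0.4, -1.3], [0.0, -1.7], [-0.7, -2.0], [-1.1, 2.0], [-0.3, 0.2], [-0.9, 1.2], [0.6, -0.0], [1.2, -0.4], [0.0, 0.9], [0.6, -0.2]]
place 1 [ 0.5302 -0.1738]
place 2 [ 0.5305 -0.1138]
place 3 [ 0.5308 -0.0538]
place 4 [ 0.4562 -0.1574]
place 5 [ 0.4567 -0.0694]
pin [ 0.5071 -0.3882  0.05  ]
keepergrip top ctr [ 0.5008 -0.2919  0.096 ]
tray [array([0.733 , 0.1282, 0.03  ]), array([ 0.726 , -0.0401,  0.03  ]), array([ 0.6239, -0.0337,  0.03  ]), array([0.633 , 0.1345, 0.03  ])] [0.678975 0.047225 0.03    ]
bottle cap [0.706 0.282 0.2  ] jar [0.623 0.364 0.07 ]
```

Run:
```python
from h import *
t,s=snapshot("top"),snapshot("side")
K=[]
for q in(t,s):
    u=w2pix(q,[.471,-.388,.07]).round().astype(int);print(u)
    K.append(cv2.resize(q["pixels"][u[1]-19:u[1]+19,u[0]-19:u[0]+19],(380,380),interpolation=cv2.INTER_CUBIC))
    for z in(.053,.089): print(z,((w2pix(q,[.471,-.388,z])-u+19+.5)*10).round(0))
cv2.imwrite("pics/knob.png",np.hstack(K))
goto(get_state(),[(.30,-.40,.23,-.11),(.45,-.22,.2,-.6),(.486,-.150,.13,-1.134),(.486,-.150,.057,-1.134)])
```

```text
[391 224]
0.053 [181. 198.]
0.089 [217. 185.]
[298 116]
0.053 [189. 227.]
0.089 [195. 158.]
ROW [0.2924, -0.2936, 0.0553] [-0.0004, 0.0001, 0.9136] rows>= 6
ROW [0.2587, -0.3908, 0.06] [0.0, -0.0, 0.98] rows>= 6
ROW [-0.0196, -0.1562, 0.14] [0.0, -0.0, 1.068] rows>= 5
ROW [0.0, -0.0, 0.146] [0.0, 0.0, 0.0] rows>= 2
```

View pics/knob.png

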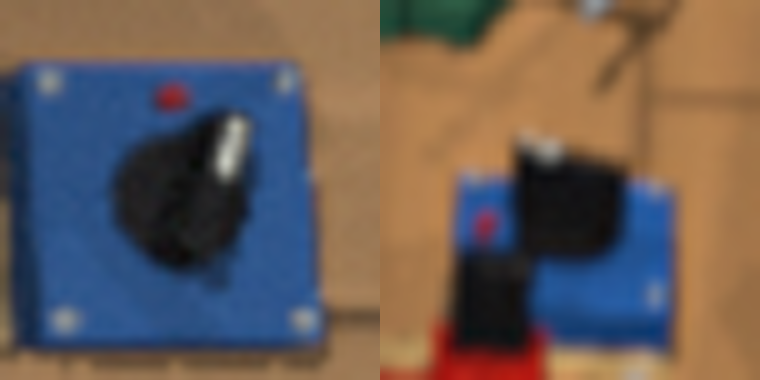

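The knob bar's top runs from about (235,118) to (190,255) in the top crop, with the white mark at its +x end. That gives a yaw of about −0.33 rad, and the axis fits (0.471, −0.388). Now the block.

Emit:
play_rows(rows=[[[0.2924,-0.2936,0.0553,0,0,0.98],[0.2924,-0.2936,0.0553,0,0,0.98],[0.2924,-0.2936,0.0553,0,0,0.98],[0.2924,-0.2936,0.0553,0,0,0.98],[0.2924,-0.2936,0.0553,0,0,0.98],[0.2924,-0.2936,0.0553,0,0,0.98],[0.2924,-0.2936,0.0553,0,0,0.98],[0.2924,-0.2936,0.0553,0,0,0.98]]], claw=0, squeeze=25)

```text
clock: 1.07
tool_pos: [0.3002, -0.4005, 0.3774]
eef_rot: [0.997, -0.071, 0.0, 0.001]
contact_force: [-0.9, -1.2, -0.1]
opening: 1.004
finger_force: 0.0
```

Emit:
play_rows(rows=[[[0.26,-0.39,0.06,0,0,0.98],[0.26,-0.39,0.06,0,0,0.98],[0.26,-0.39,0.06,0,0,0.98],[0.26,-0.39,0.06,0,0,0.98],[0.26,-0.39,0.06,0,0,0.98],[0.26,-0.39,0.06,0,0,0.98],[0.26,-0.39,0.06,0,0,0.98],[0.26,-0.39,0.06,0,0,0.98],[0.26,-0.39,0.06,0,0,0.98]]])

```text
clock: 1.82
tool_pos: [0.4559, -0.2277, 0.3472]
eef_rot: [0.95, -0.313, 0.0, 0.001]
contact_force: [-0.2, -1.2, 0.2]
opening: 1.0
finger_force: 0.0
```

Run:
```python
from h import *
s=get_state();print(s["clock"],s["tool_pos"],s["q"].round(3),R.from_quat(s["eef_rot"]).apply([1,0,0]))
goto(s,[(.486,-.150,.13,-1.1),(.486,-.150,.057,-1.134)])
```

```text
1.8167 [ 0.45587951 -0.22770681  0.347202  ] [ 0.272  0.635  0.162  1.981 -0.184  0.539 -1.646] [ 0.80435714 -0.59414548  0.0008578 ]
ROW [-0.044, -0.161, 0.1401] [0.0023, -0.0023, 0.9276] rows>= 4
ROW [0.0, -0.0, 0.146] [0.0, -0.0, 0.068] rows>= 2
```

Emit:
play_rows(rows=[[[0,0,0,0,0,-1],[0,0,0,0,0,-1],[0,0,0,0,0,-1],[0,0,0,0,0,-1],[0,0,0,0,0,-1]]])

```text
clock: 2.23
tool_pos: [0.4551, -0.2284, 0.3475]
eef_rot: [0.998, -0.068, 0.0, 0.001]
contact_force: [-0.2, 1.1, 0.2]
opening: 0.997
finger_force: 0.0
```

Emit:
play_rows(rows=[[[0,0,0,0,0,-1],[0,0,0,0,0,-1],[0,0,0,0,0,-1],[0,0,0,0,0,-1],[0,0,0,0,0,-1]]])

```text
clock: 2.65
tool_pos: [0.4555, -0.2275, 0.3472]
eef_rot: [0.984, 0.181, -0.0, 0.0]
contact_force: [-0.0, 0.3, -0.1]
opening: 1.003
finger_force: 0.0
```

Emit:
play_rows(rows=[[[0,0,0,0,0,-1],[0,0,0,0,0,-1],[0,0,0,0,0,-1],[0,0,0,0,0,-1],[0,0,0,0,0,-1]]])

```text
clock: 3.07
tool_pos: [0.4558, -0.227, 0.3471]
eef_rot: [0.909, 0.418, -0.0, 0.0]
contact_force: [-0.1, 0.4, 0.1]
opening: 0.998
finger_force: 0.0
```

Emit:
play_rows(rows=[[[0,0,0,0,0,-1],[0,0,0,0,0,-1],[0,0,0,0,0,-1],[0,0,0,0,0,-1],[0,0,0,0,0,-1]]])

```text
clock: 3.48
tool_pos: [0.456, -0.2265, 0.3469]
eef_rot: [0.777, 0.629, -0.0, -0.0]
contact_force: [-0.1, -0.2, -0.1]
opening: 1.0
finger_force: 0.0
```

Run:
```python
from h import *
s=get_state();print(s["clock"],s["tool_pos"],s["q"].round(3))
goto(s,[(.486,-.150,.16,1.85),(.486,-.150,.057,2.007),(.486,-.150,.17,2.007),(.679,.047,.17,1.52),(.679,.047,.05,1.52)])
```

```text
3.4833 [ 0.45595721 -0.22653697  0.34690343] [ 0.631  0.651 -0.419  1.963  0.44   0.617 -0.286]
ROW [0.1622, 0.027, 0.0798] [-0.0015, -0.0003, -0.9778] rows>= 4
ROW [0.0, -0.0, 0.206] [0.0, 0.0, -0.314] rows>= 3
ROW [0.0, 0.0, -0.226] [0.0, 0.0, 0.0] rows>= 3
ROW [0.194, 0.5163, 0.0] [-0.0, -0.0, 0.974] rows>= 7
ROW [0.0, -0.0, 0.24] [0.0, 0.0, 0.0] rows>= 3
```

Emit:
play_rows(rows=[[[0.1622,0.027,0.0798,0,0,-0.978],[0.1622,0.027,0.0798,0,0,-0.978],[0.1622,0.027,0.0798,0,0,-0.978],[0.1622,0.027,0.0798,0,0,-0.978],[0.1622,0.027,0.0798,0,0,-0.978],[0.1622,0.027,0.0798,0,0,-0.978]]])

```text
clock: 3.98
tool_pos: [0.4859, -0.1496, 0.307]
eef_rot: [0.603, 0.797, -0.0, -0.0]
contact_force: [0.4, -0.6, -0.1]
opening: 1.002
finger_force: 0.0
```

Emit:
play_rows(rows=[[[0,0,0.05,0,0,-0.314],[0,0,0.1,0,0,-0.314],[0,0,0.14,0,0,-0.314],[0,0,0.17,0,0,-0.314],[0,0,0.19,0,0,-0.314],[0,0,0.206,0,0,-0.314],[0,0,0.206,0,0,-0.314]]])

```text
clock: 4.57
tool_pos: [0.4858, -0.1496, 0.2032]
eef_rot: [0.537, 0.843, -0.001, -0.0]
contact_force: [-0.2, -0.5, 0.6]
opening: 1.001
finger_force: 0.0
```

Emit:
play_rows(rows=[[[0,0,0,0,0,0],[0,0,0,0,0,0],[0,0,0,0,0,0],[0,0,0,0,0,0],[0,0,0,0,0,0],[0,0,0,0,0,0],[0,0,0,0,0,0],[0,0,0,0,0,0]]], claw=1, squeeze=25)

```text
clock: 5.23
tool_pos: [0.4867, -0.1488, 0.2044]
eef_rot: [0.535, 0.845, 0.001, 0.001]
contact_force: [0.8, -0.1, 0.2]
opening: 0.453
finger_force: 25.0
```

Emit:
play_rows(rows=[[[0,0,-0.04,0,0,0],[0,0,-0.1,0,0,0],[0,0,-0.18,0,0,0],[0,0,-0.226,0,0,0],[0,0,-0.226,0,0,0]]])

```text
clock: 5.65
tool_pos: [0.4873, -0.149, 0.3211]
eef_rot: [0.535, 0.845, 0.001, 0.003]
contact_force: [0.7, -0.1, -3.0]
opening: 0.452
finger_force: 25.0
```

Run:
```python
from h import *
s=get_state();print(s["clock"],s["tool_pos"],s["q"].round(3),s["opening"],s["finger_force"])
goto(s,[(.679,.047,.17,1.52),(.679,.047,.048,1.52)])
```

```text
5.65 [ 0.4872661  -0.14899874  0.32105837] [ 0.545  0.718 -0.555  1.983  0.647  0.614 -0.002] 0.4518838240308683 24.998842477798462
ROW [0.1907, 0.5141, 0.0104] [0.0135, 0.0052, 0.9842] rows>= 7
ROW [0.0, -0.0, 0.244] [0.0, 0.0, 0.0] rows>= 3
```

Emit:
play_rows(rows=[[[0.1907,0.5141,0,0,0,0.984],[0.1907,0.5141,0,0,0,0.984],[0.1907,0.5141,0,0,0,0.984],[0.1907,0.5141,0,0,0,0.984],[0.1907,0.5141,0,0,0,0.984],[0.1907,0.5141,0,0,0,0.984],[0.1907,0.5141,0,0,0,0.984],[0.1907,0.5141,0,0,0,0.984],[0.1907,0.5141,0,0,0,0.984],[0.1907,0.5141,0,0,0,0.984]]])

```text
clock: 6.48
tool_pos: [0.6768, 0.0461, 0.3152]
eef_rot: [0.725, 0.689, -0.002, -0.0]
contact_force: [-0.1, -0.4, -1.5]
opening: 0.452
finger_force: 25.0
```

Emit:
play_rows(rows=[[[0,0,0.06,0,0,0],[0,0,0.12,0,0,0],[0,0,0.17,0,0,0],[0,0,0.2,0,0,0],[0,0,0.22,0,0,0],[0,0,0.24,0,0,0],[0,0,0.25,0,0,0],[0,0,0.26,0,0,0],[0,0,0.26,0,0,0]]])

```text
clock: 7.23
tool_pos: [0.6778, 0.0472, 0.187]
eef_rot: [0.725, 0.689, -0.0, 0.0]
contact_force: [0.1, 0.8, -2.2]
opening: 0.45
finger_force: 25.0
```

Run:
```python
from h import *
s=get_state();print(s["clock"],s["tool_pos"],s["q"].round(3),s["opening"],s["contact_force"])
```

```text
7.2333 [0.67777961 0.04719152 0.18703581] [ 0.039  1.056 -0.35   1.5    0.498  0.675 -0.59 ] 0.450148489720199 [ 0.06438125  0.76091196 -2.18945396]
```

Emit:
play_rows(rows=[[[0,0,0,0,0,0],[0,0,0,0,0,0],[0,0,0,0,0,0],[0,0,0,0,0,0]]], claw=0.45)

```text
clock: 7.57
tool_pos: [0.6782, 0.0473, 0.1881]
eef_rot: [0.725, 0.689, 0.001, 0.0]
contact_force: [-0.3, -0.4, -0.5]
opening: 0.552
finger_force: 0.0
```

Emit:
play_rows(rows=[[[0,0,-0.05,0,0,0],[0,0,-0.12,0,0,0],[0,0,-0.2,0,0,0],[0,0,-0.28,0,0,0],[0,0,-0.28,0,0,0],[0,0,-0.28,0,0,0]]])

```text
clock: 8.07
tool_pos: [0.6787, 0.0476, 0.3306]
eef_rot: [0.725, 0.689, 0.003, 0.002]
contact_force: [-1.0, -0.1, -0.5]
opening: 0.551
finger_force: 0.0
```

Run:
```python
from h import *
s=get_state();print(s["clock"],s["tool_pos"],s["q"].round(3),s["opening"],s["contact_force"])
goto(s,[(.58,-.10,.18,1.95),(.53,-.25,.18,2.4),(.471,-.388,.15,2.81),(.471,-.388,.076,2.81)])
t,sd=snapshot("top"),snapshot("side")
S=[]
u=w2pix(t,[.679,.047,.03]).astype(int);S.append(cv2.resize(t["pixels"][u[1]-30:u[1]+30,u[0]-30:u[0]+30],(400,400),interpolation=2))
u=w2pix(sd,[.679,.047,.03]).astype(int);S.append(cv2.resize(sd["pixels"][u[1]-30:u[1]+30,u[0]-30:u[0]+30],(400,400),interpolation=2))
cv2.imwrite("pics/tray.png",np.hstack(S))
```

```text
8.0667 [0.67867881 0.04756173 0.3306139 ] [ 0.075  0.871 -0.426  1.445  0.413  0.908 -0.521] 0.5512999618135069 [-1.02559083 -0.06973609 -0.47605622]
ROW [-0.3047, -0.1823, 0.0057] [0.0133, 0.0002, -0.8589] rows>= 5
ROW [-0.2417, -0.204, -0.0] [0.0, 0.0, -0.9] rows>= 4
ROW [-0.0994, -0.2832, 0.06] [0.0, 0.0, -0.82] rows>= 4
ROW [0.0, -0.0, 0.148] [0.0, 0.0, 0.0] rows>= 2
```

View pics/tray.png

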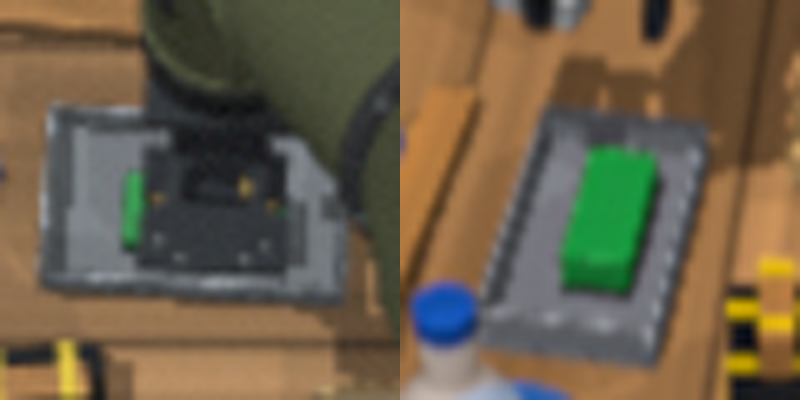

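The block lies flat in the tray (side crop 610,215). Now to the knob.

Emit:
play_rows(rows=[[[-0.305,-0.182,0,0,0,-0.859],[-0.305,-0.182,0,0,0,-0.859],[-0.305,-0.182,0,0,0,-0.859],[-0.305,-0.182,0,0,0,-0.859],[-0.305,-0.182,0,0,0,-0.859],[-0.305,-0.182,0,0,0,-0.859],[-0.305,-0.182,0,0,0,-0.859]]])

```text
clock: 8.75
tool_pos: [0.5788, -0.1009, 0.3259]
eef_rot: [0.562, 0.827, -0.0, -0.001]
contact_force: [0.3, 0.7, -0.4]
opening: 0.55
finger_force: 0.0
```

Emit:
play_rows(rows=[[[-0.242,-0.204,0,0,0,-0.9],[-0.242,-0.204,0,0,0,-0.9],[-0.242,-0.204,0,0,0,-0.9],[-0.242,-0.204,0,0,0,-0.9],[-0.242,-0.204,0,0,0,-0.9],[-0.242,-0.204,0,0,0,-0.9]]])

```text
clock: 9.25
tool_pos: [0.5296, -0.2514, 0.3262]
eef_rot: [0.364, 0.931, 0.001, -0.0]
contact_force: [0.5, 0.7, 1.0]
opening: 0.55
finger_force: 0.0
```

Emit:
play_rows(rows=[[[-0.099,-0.283,0.06,0,0,-0.82],[-0.099,-0.283,0.06,0,0,-0.82],[-0.099,-0.283,0.06,0,0,-0.82],[-0.099,-0.283,0.06,0,0,-0.82],[-0.099,-0.283,0.06,0,0,-0.82],[-0.099,-0.283,0.06,0,0,-0.82],[-0.099,-0.283,0.06,0,0,-0.82]]])

```text
clock: 9.83
tool_pos: [0.4727, -0.3854, 0.2975]
eef_rot: [0.163, 0.987, 0.001, 0.001]
contact_force: [1.4, 0.4, -0.7]
opening: 0.549
finger_force: 0.0
```

Run:
```python
from h import *
s=get_state();print(s["clock"],s["tool_pos"],s["q"].round(3))
goto(s,[(.471,-.388,.078,2.81)])
```

```text
9.8333 [ 0.47273648 -0.38537165  0.29753561] [ 1.029  0.92  -0.792  1.687  0.809  0.893  1.141]
ROW [0.0018, -0.0066, 0.145] [0.0064, 0.0034, 0.0078] rows>= 2
```

Emit:
play_rows(rows=[[[0,0,0.05,0,0,0],[0,0,0.09,0,0,0],[0,0,0.12,0,0,0],[0,0,0.14,0,0,0],[0,0,0.145,0,0,0],[0,0,0.145,0,0,0],[0,0,0.145,0,0,0]]])

```text
clock: 10.42
tool_pos: [0.4711, -0.3881, 0.2255]
eef_rot: [0.165, 0.986, -0.0, 0.001]
contact_force: [0.3, -0.6, 0.1]
opening: 0.551
finger_force: 0.0
```

Emit:
play_rows(rows=[[[0,0,0,0,0,0],[0,0,0,0,0,0],[0,0,0,0,0,0],[0,0,0,0,0,0],[0,0,0,0,0,0],[0,0,0,0,0,0],[0,0,0,0,0,0],[0,0,0,0,0,0],[0,0,0,0,0,0],[0,0,0,0,0,0]]], claw=1, squeeze=15)

```text
clock: 11.25
tool_pos: [0.4708, -0.3873, 0.225]
eef_rot: [0.164, 0.986, 0.001, 0.0]
contact_force: [-0.1, 5.7, 3.0]
opening: 0.159
finger_force: 15.0
```

```bash
cat > st.py <<'E'
from h import *
s=get_state();v=R.from_quat(s["eef_rot"]).apply([1,0,0]);print(round(s["clock"],2),(s["tool_pos"]-[0,0,.147]).round(4),"yaw",np.arctan2(v[1],v[0]).round(4),"q",s["q"].round(3),"F",s["contact_force"].round(2),"M",s["moment"].round(3),"op",round(s["opening"]*88,1),round(s["finger_force"],1))
E
python3 st.py
```

```text
11.25 [ 0.4708 -0.3873  0.078 ] yaw 2.8115 q [ 0.997  1.013 -0.717  1.718  0.912  0.779  1.063] F [-0.08  5.7   2.95] M [ 1.145 -0.199 -0.002] op 14.0 15.0
```

Emit:
play_rows(rows=[[[0,0,0,0,0,0.05],[0,0,0,0,0,0.1],[0,0,0,0,0,0.15],[0,0,0,0,0,0.2],[0,0,0,0,0,0.25],[0,0,0,0,0,0.3],[0,0,0,0,0,0.35],[0,0,0,0,0,0.4],[0,0,0,0,0,0.45],[0,0,0,0,0,0.5],[0,0,0,0,0,0.524]]])

```text
clock: 12.17
tool_pos: [0.471, -0.3868, 0.2249]
eef_rot: [0.292, 0.956, 0.001, 0.0]
contact_force: [0.1, 7.3, 3.0]
opening: 0.155
finger_force: 15.0
```

```bash
python3 st.py
```

```text
12.17 [ 0.471  -0.3868  0.0779] yaw 2.5494 q [ 0.968  0.996 -0.658  1.72   0.86   0.74   0.84 ] F [0.12 7.28 2.98] M [ 1.226 -0.314  0.103] op 13.6 15.0
```

Emit:
play_rows(rows=[[[0,0,0,0,0,0.05],[0,0,0,0,0,0.1],[0,0,0,0,0,0.15],[0,0,0,0,0,0.2],[0,0,0,0,0,0.25],[0,0,0,0,0,0.3],[0,0,0,0,0,0.35],[0,0,0,0,0,0.4],[0,0,0,0,0,0.45],[0,0,0,0,0,0.5],[0,0,0,0,0,0.524]]])

```text
clock: 13.08
tool_pos: [0.4713, -0.3864, 0.225]
eef_rot: [0.414, 0.91, 0.002, 0.0]
contact_force: [1.4, 7.1, 2.7]
opening: 0.158
finger_force: 15.0
```

```bash
python3 st.py
```

```text
13.08 [ 0.4713 -0.3864  0.078 ] yaw 2.288 q [ 0.937  0.98  -0.597  1.721  0.803  0.701  0.623] F [1.38 7.14 2.7 ] M [ 1.337 -0.413  0.162] op 13.9 15.0
```

Emit:
play_rows(rows=[[[0,0,0,0,0,0.035],[0,0,0,0,0,0.07],[0,0,0,0,0,0.105],[0,0,0,0,0,0.14],[0,0,0,0,0,0.175],[0,0,0,0,0,0.175]]])

```text
clock: 13.58
tool_pos: [0.4715, -0.3863, 0.225]
eef_rot: [0.453, 0.891, 0.002, 0.0]
contact_force: [2.8, 7.3, 2.3]
opening: 0.158
finger_force: 15.0
```

```bash
python3 st.py
```

```text
13.58 [ 0.4715 -0.3863  0.078 ] yaw 2.2009 q [ 0.926  0.975 -0.576  1.722  0.782  0.688  0.552] F [2.81 7.27 2.32] M [ 1.349 -0.453  0.052] op 13.9 15.0
```

Emit:
play_rows(rows=[[[0,0,0,0,0,0.035],[0,0,0,0,0,0.07],[0,0,0,0,0,0.105],[0,0,0,0,0,0.14],[0,0,0,0,0,0.175],[0,0,0,0,0,0.175]]])

```text
clock: 14.08
tool_pos: [0.4716, -0.3863, 0.225]
eef_rot: [0.492, 0.871, 0.002, 0.0]
contact_force: [2.3, 7.9, 1.6]
opening: 0.155
finger_force: 15.0
```

```bash
python3 st.py
```

```text
14.08 [ 0.4716 -0.3863  0.078 ] yaw 2.1135 q [ 0.915  0.97  -0.555  1.722  0.761  0.676  0.482] F [2.25 7.92 1.65] M [ 1.331 -0.414  0.003] op 13.7 15.0
```

Emit:
play_rows(rows=[[[0,0,0,0,0,0.03],[0,0,0,0,0,0.06],[0,0,0,0,0,0.09]]])

```text
clock: 14.33
tool_pos: [0.4716, -0.3862, 0.225]
eef_rot: [0.511, 0.86, 0.002, 0.0]
contact_force: [2.3, 7.6, 2.4]
opening: 0.158
finger_force: 15.0
```

```bash
python3 st.py
```

```text
14.33 [ 0.4716 -0.3862  0.078 ] yaw 2.0688 q [ 0.91   0.968 -0.544  1.723  0.75   0.669  0.447] F [2.27 7.56 2.36] M [ 1.35  -0.472  0.121] op 13.9 15.0
```

Emit:
play_rows(rows=[[[0,0,0,0,0,0.03],[0,0,0,0,0,0.06],[0,0,0,0,0,0.09]]])

```text
clock: 14.58
tool_pos: [0.4717, -0.3862, 0.225]
eef_rot: [0.53, 0.848, 0.002, 0.0]
contact_force: [1.9, 7.5, 1.5]
opening: 0.159
finger_force: 15.0
```

```bash
python3 st.py
```

```text
14.58 [ 0.4717 -0.3862  0.078 ] yaw 2.0238 q [ 0.904  0.966 -0.533  1.723  0.738  0.663  0.411] F [1.89 7.54 1.49] M [ 1.329 -0.521  0.102] op 14.0 15.0
```

Emit:
play_rows(rows=[[[0,0,0,0,0,0.03],[0,0,0,0,0,0.06],[0,0,0,0,0,0.09]]])

```text
clock: 14.83
tool_pos: [0.4718, -0.3861, 0.225]
eef_rot: [0.549, 0.836, 0.002, 0.0]
contact_force: [2.3, 7.0, 1.9]
opening: 0.158
finger_force: 15.0
```

```bash
python3 st.py
```

```text
14.83 [ 0.4718 -0.3861  0.078 ] yaw 1.9789 q [ 0.898  0.963 -0.522  1.723  0.726  0.657  0.376] F [2.26 7.   1.85] M [ 1.353 -0.531  0.145] op 13.9 15.0
```

Emit:
play_rows(rows=[[[0,0,0,0,0,0.035],[0,0,0,0,0,0.07],[0,0,0,0,0,0.105]]])

```text
clock: 15.08
tool_pos: [0.4719, -0.3861, 0.225]
eef_rot: [0.571, 0.821, 0.002, 0.0]
contact_force: [1.8, 7.7, 1.6]
opening: 0.156
finger_force: 15.0
```

```bash
python3 st.py
```

```text
15.08 [ 0.4719 -0.3861  0.078 ] yaw 1.9263 q [ 0.891  0.961 -0.509  1.724  0.713  0.65   0.335] F [1.81 7.73 1.64] M [ 1.353 -0.559  0.147] op 13.7 15.0
```

Emit:
play_rows(rows=[[[0,0,0,0,0,0.035],[0,0,0,0,0,0.07],[0,0,0,0,0,0.105]]])

```text
clock: 15.33
tool_pos: [0.472, -0.386, 0.225]
eef_rot: [0.592, 0.806, 0.002, 0.0]
contact_force: [2.6, 7.4, 2.7]
opening: 0.154
finger_force: 15.0
```

```bash
python3 st.py
```

```text
15.33 [ 0.472 -0.386  0.078] yaw 1.8739 q [ 0.884  0.958 -0.496  1.724  0.698  0.642  0.294] F [2.57 7.37 2.67] M [ 1.393 -0.566  0.085] op 13.6 15.0
```

Emit:
play_rows(rows=[[[0,0,0,0,0,0.035],[0,0,0,0,0,0.07],[0,0,0,0,0,0.105]]])

```text
clock: 15.58
tool_pos: [0.4721, -0.386, 0.225]
eef_rot: [0.613, 0.79, 0.002, 0.0]
contact_force: [4.0, 6.8, 1.9]
opening: 0.156
finger_force: 15.0
```

```bash
python3 st.py
```

```text
15.58 [ 0.4721 -0.386   0.078 ] yaw 1.8215 q [ 0.877  0.956 -0.483  1.724  0.684  0.635  0.254] F [4.04 6.79 1.86] M [ 1.408 -0.645  0.052] op 13.7 15.0
```

Emit:
play_rows(rows=[[[0,0,0,0,0,0.035],[0,0,0,0,0,0.07],[0,0,0,0,0,0.105]]])

```text
clock: 15.83
tool_pos: [0.4722, -0.386, 0.225]
eef_rot: [0.634, 0.774, 0.002, 0.0]
contact_force: [2.9, 7.5, 0.7]
opening: 0.16
finger_force: 15.0
```

```bash
python3 st.py
```

```text
15.83 [ 0.4722 -0.386   0.078 ] yaw 1.7691 q [ 0.87   0.953 -0.47   1.725  0.669  0.628  0.213] F [2.94 7.51 0.73] M [ 1.313 -0.602  0.12 ] op 14.1 15.0
```

Emit:
play_rows(rows=[[[0,0,0,0,0,0.035],[0,0,0,0,0,0.07],[0,0,0,0,0,0.105]]])

```text
clock: 16.08
tool_pos: [0.4722, -0.386, 0.225]
eef_rot: [0.654, 0.757, 0.002, 0.0]
contact_force: [3.4, 7.5, 0.8]
opening: 0.158
finger_force: 15.0
```

```bash
python3 st.py
```

```text
16.08 [ 0.4722 -0.386   0.078 ] yaw 1.7166 q [ 0.863  0.951 -0.457  1.725  0.654  0.621  0.174] F [3.45 7.51 0.8 ] M [ 1.429 -0.674  0.086] op 13.9 15.0
```

Emit:
play_rows(rows=[[[0,0,0,0,0,0.035],[0,0,0,0,0,0.07],[0,0,0,0,0,0.105]]])

```text
clock: 16.33
tool_pos: [0.4723, -0.386, 0.225]
eef_rot: [0.673, 0.739, 0.003, 0.0]
contact_force: [3.9, 7.3, 1.1]
opening: 0.157
finger_force: 15.0
```

```bash
python3 st.py
```

```text
16.33 [ 0.4723 -0.386   0.078 ] yaw 1.6642 q [ 0.856  0.948 -0.443  1.725  0.639  0.615  0.134] F [3.9  7.29 1.13] M [ 1.331 -0.739  0.139] op 13.8 15.0
```

Emit:
play_rows(rows=[[[0,0,0,0,0,0.035],[0,0,0,0,0,0.07],[0,0,0,0,0,0.105]]])

```text
clock: 16.58
tool_pos: [0.4724, -0.386, 0.225]
eef_rot: [0.692, 0.721, 0.003, 0.0]
contact_force: [3.9, 8.0, 0.8]
opening: 0.154
finger_force: 15.0
```

```bash
python3 st.py
```

```text
16.58 [ 0.4724 -0.386   0.078 ] yaw 1.6117 q [ 0.849  0.946 -0.43   1.725  0.624  0.608  0.095] F [3.93 8.04 0.76] M [ 1.33  -0.78   0.135] op 13.6 15.0
```

Emit:
play_rows(rows=[[[0,0,0,0,0,0.035],[0,0,0,0,0,0.07],[0,0,0,0,0,0.105]]])

```text
clock: 16.83
tool_pos: [0.4725, -0.386, 0.225]
eef_rot: [0.711, 0.703, 0.003, 0.0]
contact_force: [4.6, 6.8, -0.2]
opening: 0.157
finger_force: 15.0
```

```bash
python3 st.py
```

```text
16.83 [ 0.4725 -0.386   0.078 ] yaw 1.5593 q [ 0.842  0.944 -0.417  1.726  0.608  0.602  0.056] F [ 4.57  6.77 -0.24] M [ 1.298 -0.831  0.14 ] op 13.8 15.0
```

Emit:
play_rows(rows=[[[0,0,0,0,0,0.035],[0,0,0,0,0,0.07],[0,0,0,0,0,0.105]]])

```text
clock: 17.08
tool_pos: [0.4726, -0.386, 0.225]
eef_rot: [0.729, 0.684, 0.003, 0.0]
contact_force: [4.4, 7.1, 0.3]
opening: 0.156
finger_force: 15.0
```

```bash
python3 st.py
```

```text
17.08 [ 0.4726 -0.386   0.078 ] yaw 1.5068 q [ 0.834  0.942 -0.404  1.726  0.592  0.595  0.017] F [4.37 7.06 0.26] M [ 1.38  -0.843  0.151] op 13.8 15.0
```

Emit:
play_rows(rows=[[[0,0,0,0,0,0.035],[0,0,0,0,0,0.07],[0,0,0,0,0,0.105]]])

```text
clock: 17.33
tool_pos: [0.4727, -0.3859, 0.225]
eef_rot: [0.747, 0.665, 0.003, 0.0]
contact_force: [4.2, 7.7, 0.4]
opening: 0.156
finger_force: 15.0
```

```bash
python3 st.py
```

```text
17.33 [ 0.4727 -0.3859  0.078 ] yaw 1.4544 q [ 0.827  0.94  -0.39   1.726  0.575  0.589 -0.021] F [4.25 7.74 0.4 ] M [ 1.306 -0.843  0.117] op 13.8 15.0
```

Emit:
play_rows(rows=[[[0,0,0,0,0,0.035],[0,0,0,0,0,0.07],[0,0,0,0,0,0.105]]])

```text
clock: 17.58
tool_pos: [0.4728, -0.386, 0.225]
eef_rot: [0.764, 0.645, 0.003, 0.0]
contact_force: [4.7, 7.3, 0.1]
opening: 0.158
finger_force: 15.0
```

```bash
python3 st.py
```

```text
17.58 [ 0.4728 -0.386   0.078 ] yaw 1.4019 q [ 0.82   0.938 -0.377  1.727  0.559  0.583 -0.06 ] F [4.74 7.33 0.08] M [ 1.37  -0.905  0.13 ] op 13.9 15.0
```

Emit:
play_rows(rows=[[[0,0,0,0,0,0.035],[0,0,0,0,0,0.07],[0,0,0,0,0,0.105]]])

```text
clock: 17.83
tool_pos: [0.4729, -0.386, 0.225]
eef_rot: [0.781, 0.625, 0.003, 0.0]
contact_force: [5.0, 7.0, 0.2]
opening: 0.155
finger_force: 15.0
```

```bash
python3 st.py
```

```text
17.83 [ 0.4729 -0.386   0.078 ] yaw 1.3494 q [ 0.813  0.936 -0.364  1.727  0.542  0.577 -0.098] F [4.97 7.   0.18] M [ 1.316 -0.966  0.104] op 13.6 15.0
```

Emit:
play_rows(rows=[[[0,0,0,0,0,0.035],[0,0,0,0,0,0.07],[0,0,0,0,0,0.105]]])

```text
clock: 18.08
tool_pos: [0.4729, -0.386, 0.225]
eef_rot: [0.797, 0.604, 0.003, 0.0]
contact_force: [6.3, 6.9, -0.6]
opening: 0.158
finger_force: 15.0
```

```bash
python3 st.py
```

```text
18.08 [ 0.4729 -0.386   0.078 ] yaw 1.297 q [ 0.805  0.935 -0.35   1.727  0.525  0.571 -0.135] F [ 6.32  6.93 -0.62] M [ 1.327 -0.96   0.119] op 13.9 15.0
```

Emit:
play_rows(rows=[[[0,0,0,0,0,0.035],[0,0,0,0,0,0.07],[0,0,0,0,0,0.105]]])

```text
clock: 18.33
tool_pos: [0.473, -0.386, 0.225]
eef_rot: [0.813, 0.583, 0.003, 0.0]
contact_force: [5.6, 5.8, -0.8]
opening: 0.161
finger_force: 15.0
```

```bash
python3 st.py
```

```text
18.33 [ 0.473 -0.386  0.078] yaw 1.2445 q [ 0.798  0.933 -0.337  1.727  0.508  0.565 -0.173] F [ 5.56  5.78 -0.85] M [ 1.285 -1.045  0.08 ] op 14.2 15.0
```

Emit:
play_rows(rows=[[[0,0,0,0,0,0.035],[0,0,0,0,0,0.07],[0,0,0,0,0,0.105]]])

```text
clock: 18.58
tool_pos: [0.4731, -0.3861, 0.225]
eef_rot: [0.828, 0.561, 0.003, 0.0]
contact_force: [5.5, 7.0, -0.1]
opening: 0.156
finger_force: 15.0
```

```bash
python3 st.py
```

```text
18.58 [ 0.4731 -0.3861  0.078 ] yaw 1.192 q [ 0.791  0.931 -0.324  1.728  0.49   0.56  -0.21 ] F [ 5.54  6.97 -0.06] M [ 1.237 -1.034  0.102] op 13.7 15.0
```

Emit:
play_rows(rows=[[[0,0,0,0,0,0.035],[0,0,0,0,0,0.07],[0,0,0,0,0,0.105]]])

```text
clock: 18.83
tool_pos: [0.4732, -0.3861, 0.225]
eef_rot: [0.842, 0.539, 0.003, 0.0]
contact_force: [6.2, 5.5, -1.1]
opening: 0.161
finger_force: 15.0
```

```bash
python3 st.py
```

```text
18.83 [ 0.4732 -0.3861  0.078 ] yaw 1.1396 q [ 0.783  0.93  -0.311  1.728  0.473  0.555 -0.247] F [ 6.2   5.47 -1.12] M [ 1.151 -1.085  0.146] op 14.2 15.0
```

Emit:
play_rows(rows=[[[0,0,0,0,0,0.035],[0,0,0,0,0,0.07],[0,0,0,0,0,0.105]]])

```text
clock: 19.08
tool_pos: [0.4733, -0.3861, 0.225]
eef_rot: [0.856, 0.517, 0.003, 0.0]
contact_force: [6.5, 5.3, -0.4]
opening: 0.157
finger_force: 15.0
```

```bash
python3 st.py
```

```text
19.08 [ 0.4733 -0.3861  0.078 ] yaw 1.0871 q [ 0.776  0.928 -0.297  1.728  0.455  0.55  -0.283] F [ 6.54  5.33 -0.45] M [ 1.211 -1.085  0.134] op 13.8 15.0
```

Emit:
play_rows(rows=[[[0,0,0,0,0,0.035],[0,0,0,0,0,0.07],[0,0,0,0,0,0.105]]])

```text
clock: 19.33
tool_pos: [0.4733, -0.3862, 0.225]
eef_rot: [0.869, 0.495, 0.003, 0.0]
contact_force: [6.7, 6.1, -0.2]
opening: 0.158
finger_force: 15.0
```

```bash
python3 st.py
```

```text
19.33 [ 0.4733 -0.3862  0.078 ] yaw 1.0346 q [ 0.769  0.927 -0.284  1.728  0.436  0.545 -0.32 ] F [ 6.72  6.09 -0.2 ] M [ 1.199 -1.107  0.207] op 13.9 15.0
```

Emit:
play_rows(rows=[[[0,0,0,0,0,0.035],[0,0,0,0,0,0.07],[0,0,0,0,0,0.105]]])

```text
clock: 19.58
tool_pos: [0.4734, -0.3862, 0.225]
eef_rot: [0.882, 0.472, 0.003, 0.0]
contact_force: [5.8, 5.7, -1.4]
opening: 0.158
finger_force: 15.0
```

```bash
python3 st.py
```

```text
19.58 [ 0.4734 -0.3862  0.078 ] yaw 0.9821 q [ 0.761  0.926 -0.271  1.729  0.418  0.54  -0.356] F [ 5.8   5.71 -1.4 ] M [ 1.157 -1.151  0.071] op 13.9 15.0
```

Emit:
play_rows(rows=[[[0,0,0,0,0,0.035],[0,0,0,0,0,0.07],[0,0,0,0,0,0.105]]])

```text
clock: 19.83
tool_pos: [0.4735, -0.3863, 0.225]
eef_rot: [0.894, 0.448, 0.003, 0.0]
contact_force: [6.4, 6.2, -1.7]
opening: 0.157
finger_force: 15.0
```

```bash
python3 st.py
```

```text
19.83 [ 0.4735 -0.3863  0.078 ] yaw 0.9293 q [ 0.754  0.925 -0.258  1.729  0.399  0.535 -0.392] F [ 6.41  6.23 -1.68] M [ 1.16  -1.22   0.037] op 13.8 15.0
```

Emit:
play_rows(rows=[[[0,0,0,0,0,0.035],[0,0,0,0,0,0.07],[0,0,0,0,0,0.105]]])

```text
clock: 20.08
tool_pos: [0.4736, -0.3863, 0.225]
eef_rot: [0.906, 0.424, 0.003, 0.0]
contact_force: [6.6, 5.9, -2.4]
opening: 0.161
finger_force: 15.0
```

```bash
python3 st.py
```

```text
20.08 [ 0.4736 -0.3863  0.078 ] yaw 0.8764 q [ 0.747  0.924 -0.245  1.729  0.38   0.531 -0.428] F [ 6.59  5.9  -2.44] M [ 1.109 -1.271 -0.071] op 14.1 15.0
```

The moment has fallen below zero, so the knob is pulling ahead. One more small step.

Emit:
play_rows(rows=[[[0,0,0,0,0,0.03],[0,0,0,0,0,0.06],[0,0,0,0,0,0.06]]])

```text
clock: 20.33
tool_pos: [0.4736, -0.3864, 0.225]
eef_rot: [0.912, 0.411, 0.004, 0.0]
contact_force: [7.9, 5.4, -2.2]
opening: 0.16
finger_force: 15.0
```

```bash
python3 st.py; sleep 0; python3 -c "
from h import *
for i in range(3): snapshot('side'); print(get_state()['moment'].round(3))"
```

```text
20.33 [ 0.4736 -0.3864  0.078 ] yaw 0.8461 q [ 0.743  0.923 -0.237  1.729  0.369  0.528 -0.449] F [ 7.9   5.4  -2.15] M [ 1.115 -1.318 -0.201] op 14.1 15.0
[ 1.155 -1.348 -0.198]
[ 1.15  -1.335 -0.22 ]
[ 1.145 -1.359 -0.131]
```

Emit:
play_rows(rows=[[[0,0,0,0,0,0],[0,0,0,0,0,0],[0,0,0,0,0,0],[0,0,0,0,0,0],[0,0,0,0,0,0],[0,0,0,0,0,0]]], claw=0.5)

```text
clock: 20.98
tool_pos: [0.47, -0.3889, 0.2247]
eef_rot: [0.912, 0.409, -0.0, 0.0]
contact_force: [-0.2, -0.7, 0.2]
opening: 0.498
finger_force: 0.0
```

Emit:
play_rows(rows=[[[0,0,-0.03,0,0,0],[0,0,-0.08,0,0,0],[0,0,-0.16,0,0,0],[0,0,-0.2,0,0,0],[0,0,-0.2,0,0,0]]])

```text
clock: 21.4
tool_pos: [0.4716, -0.3895, 0.3296]
eef_rot: [0.912, 0.409, 0.002, 0.004]
contact_force: [0.6, -0.4, -0.1]
opening: 0.501
finger_force: 0.0
```

```bash
python3 st.py
python3 - <<'E'
from h import *
goto(get_state(),[(.45,-.2,.19,1.3),(.4535,.0,.19,1.42),(.4535,.135,.16,1.42)])
E
```

```text
21.4 [ 0.4716 -0.3895  0.1826] yaw 0.8432 q [ 0.782  0.772 -0.297  1.679  0.313  0.728 -0.397] F [ 0.57 -0.36 -0.08] M [-0.106 -0.057  0.027] op 44.1 0.0
ROW [0.2543, -0.2843, -0.0172] [0.0184, 0.0023, -0.9135] rows>= 5
ROW [0.3873, -0.1003, -0.0] [0.0, 0.0, -0.24] rows>= 5
ROW [0.2669, -0.0406, 0.06] [0.0, 0.0, 0.0] rows>= 4
```

Emit:
play_rows(rows=[[[0.254,-0.284,0,0,0,-0.91],[0.254,-0.284,0,0,0,-0.91],[0.254,-0.284,0,0,0,-0.91],[0.254,-0.284,0,0,0,-0.91],[0.254,-0.284,0,0,0,-0.91],[0.254,-0.284,0,0,0,-0.91],[0.254,-0.284,0,0,0,-0.91]]])

```text
clock: 21.98
tool_pos: [0.4485, -0.198, 0.3244]
eef_rot: [0.795, 0.606, -0.0, -0.0]
contact_force: [-0.2, -0.4, -0.9]
opening: 0.501
finger_force: 0.0
```

```bash
cat > fitall.py <<'E'
import sys
from h import *
t,sd=snapshot("top"),snapshot("side")
I=dict(blackR=('black',.5726,.1396,1.658),blackL=('black',.490,.4026,1.703),greyU=('grey',.554,.270,1.743),greyD=('grey',.4593,.2656,1.404),red=('red',.4537,.1352,1.417))
for n in sys.argv[1:]:
    c,x,y,w=I[n];p,f=fit([t,sd],bundle(c),[x,y,w],0);print(n,p.round(4),round(f,1))
E
python3 fitall.py blackR blackL greyU greyD red; python3 st.py
python3 - <<'E'
from h import *
goto(get_state(),[(.4537,.02,.19,1.4),(.4537,.135,.13,1.417),(.4537,.135,.060,1.417)])
t,s=snapshot("top"),snapshot("side")
for n,q in(("top",t),("side",s)):
    u=w2pix(q,[.507,-.388,.05]).astype(int)
    for im in(cv2.imread(f"pics/raw_{n}0.png"),q["pixels"]):
        a=im[u[1]-7:u[1]+8,u[0]-7:u[0]+8].astype(float);w=np.clip(a[...,2]-np.maximum(a[...,0],a[...,1])-20,0,None)
        yy,xx=np.mgrid[:15,:15];print(n,w.sum(),(w*xx).sum()/w.sum(),(w*yy).sum()/w.sum())
crop(t["pixels"],360,190,415,245,10,"pics/k2.png")
E
```

```text
blackR [0.5727 0.1395 1.6526] 34.8
blackL [0.4908 0.4016 1.6991] 29.7
greyU [0.5549 0.2692 1.744 ] 37.0
greyD [0.4596 0.2649 1.3927] 40.6
red [0.454  0.135  1.4056] 36.8
22.08 [ 0.4486 -0.2004  0.1774] yaw 1.2971 q [ 0.548  0.665 -0.355  2.036  0.452  0.516 -0.409] F [-0.31 -0.29  0.39] M [-0.022 -0.075  0.074] op 44.0 0.0
ROW [0.4271, -0.1093, -0.0257] [-0.0002, 0.0021, -0.2057] rows>= 6
ROW [0.2267, -0.0391, 0.12] [-0.0, 0.0, -0.034] rows>= 4
ROW [0.0, -0.0, 0.14] [0.0, 0.0, 0.0] rows>= 2
top 939.0 7.107561235356762 2.4920127795527156
top 0.0 nan nan
side 2203.0 2.6177939173853835 5.441216522923287
side 2405.0 2.936798336798337 5.2656964656964655<stdin>:8: RuntimeWarning: invalid value encountered in scalar divide
```

View pics/k2.png

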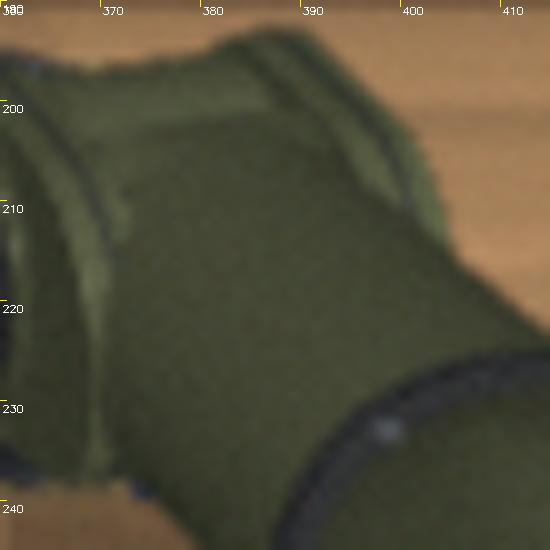

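The arm hides the knob from the top camera. I'll check again from over the bundle, before picking it up.

Emit:
play_rows(rows=[[[0.427,-0.109,0,0,0,-0.206],[0.427,-0.109,0,0,0,-0.206],[0.427,-0.109,0,0,0,-0.206],[0.427,-0.109,0,0,0,-0.206],[0.427,-0.109,0,0,0,-0.206],[0.427,-0.109,0,0,0,-0.206],[0.427,-0.109,0,0,0,-0.206],[0.427,-0.109,0,0,0,-0.206]]])

```text
clock: 22.85
tool_pos: [0.4538, 0.0205, 0.3245]
eef_rot: [0.764, 0.645, -0.0, 0.0]
contact_force: [-0.0, -0.4, -0.3]
opening: 0.5
finger_force: 0.0
```

Emit:
play_rows(rows=[[[0.227,-0.039,0.09,0,0,-0.03],[0.227,-0.039,0.09,0,0,-0.03],[0.227,-0.039,0.09,0,0,-0.03],[0.227,-0.039,0.09,0,0,-0.03],[0.227,-0.039,0.09,0,0,-0.03],[0.227,-0.039,0.09,0,0,-0.03]]])

```text
clock: 23.35
tool_pos: [0.4538, 0.1337, 0.2794]
eef_rot: [0.761, 0.649, -0.001, 0.001]
contact_force: [-0.9, -1.1, 0.1]
opening: 0.503
finger_force: 0.0
```

```bash
python3 st.py
python3 - <<'E'
from h import *
goto(get_state(),[(.4538,.135,.060,1.41)])
t,s=snapshot("top"),snapshot("side")
for n,q in(("top",t),("side",s)):
    u=w2pix(q,[.507,-.388,.05]).astype(int)
    for im in(cv2.imread(f"pics/raw_{n}0.png"),q["pixels"]):
        a=im[u[1]-7:u[1]+4,u[0]-7:u[0]+8].astype(float);w=np.clip(a[...,2]-np.maximum(a[...,0],a[...,1])-20,0,None)
        yy,xx=np.mgrid[:11,:15];print(n,w.sum(),(w*xx).sum()/w.sum(),(w*yy).sum()/w.sum())
K=[]
for q in(t,s):
    u=w2pix(q,[.471,-.388,.07]).round().astype(int)
    K.append(cv2.resize(q["pixels"][u[1]-19:u[1]+19,u[0]-19:u[0]+19],(380,380),interpolation=cv2.INTER_CUBIC))
cv2.imwrite("pics/knob2.png",np.hstack(K))
E
```

```text
23.35 [0.4538 0.1337 0.1324] yaw 1.4133 q [-0.255  0.724 -0.208  2.123  0.434  0.336 -0.982] F [-0.85 -1.13  0.15] M [-0.063 -0.107 -0.017] op 44.2 0.0
ROW [0.0029, -0.0003, 0.1448] [-0.0008, 0.0052, 0.0065] rows>= 2
top 939.0 7.107561235356762 2.4920127795527156
top 1094.0 7.203839122486289 2.5950639853747717
side 1807.0 2.8832318760376316 3.911455451023796
side 1581.0 1.7590132827324478 4.755850727387729
```

View pics/knob2.png

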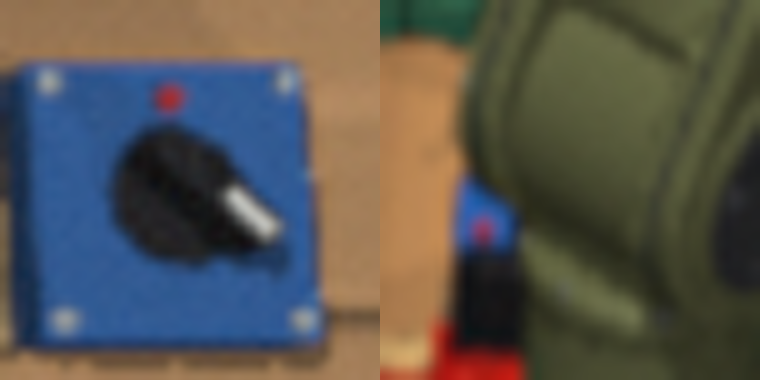

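The knob's white mark now points to (270,232) and the pin stub is about 0.8 px lower in the side view (485,230 against 487,222), so the pin has dropped. Next the reddish bundle, to place 4.

Emit:
play_rows(rows=[[[0,0,0.04,0,0,0],[0,0,0.08,0,0,0],[0,0,0.11,0,0,0],[0,0,0.13,0,0,0],[0,0,0.142,0,0,0],[0,0,0.142,0,0,0]]])

```text
clock: 23.95
tool_pos: [0.4535, 0.1346, 0.2081]
eef_rot: [0.76, 0.65, -0.001, 0.0]
contact_force: [0.3, 1.0, -0.2]
opening: 0.502
finger_force: 0.0
```

Emit:
play_rows(rows=[[[0,0,0,0,0,0],[0,0,0,0,0,0],[0,0,0,0,0,0],[0,0,0,0,0,0],[0,0,0,0,0,0],[0,0,0,0,0,0],[0,0,0,0,0,0]]], claw=1, squeeze=35)

```text
clock: 24.53
tool_pos: [0.4547, 0.1362, 0.2093]
eef_rot: [0.76, 0.65, 0.002, 0.001]
contact_force: [4.8, -1.2, 6.1]
opening: 0.199
finger_force: 34.8
```

Emit:
play_rows(rows=[[[0,0,-0.03,0,0,0],[0,0,-0.08,0,0,0],[0,0,-0.15,0,0,0],[0,0,-0.22,0,0,0],[0,0,-0.25,0,0,0],[0,0,-0.25,0,0,0],[0,0,-0.25,0,0,0]]])

```text
clock: 25.12
tool_pos: [0.4525, 0.136, 0.3333]
eef_rot: [0.759, 0.651, -0.001, -0.0]
contact_force: [-0.5, 0.1, -4.4]
opening: 0.205
finger_force: 34.8
```

```bash
python3 st.py
python3 - <<'E'
from h import *
goto(get_state(),[(.4562,-.1574,.19,1.566),(.4562,-.1574,.088,1.566)])
E
```

```text
25.12 [0.4525 0.136  0.1863] yaw 1.4172 q [-0.196  0.627 -0.305  2.082  0.386  0.486 -0.944] F [-0.49  0.11 -4.41] M [-0.067 -0.055 -0.02 ] op 18.0 34.8
ROW [-0.5787, 0.0971, -0.0071] [-0.0023, 0.0009, -0.2977] rows>= 8
ROW [0.0, -0.0, 0.204] [0.0, 0.0, 0.0] rows>= 3
```

Emit:
play_rows(rows=[[[-0.579,0.097,0,0,0,-0.298],[-0.579,0.097,0,0,0,-0.298],[-0.579,0.097,0,0,0,-0.298],[-0.579,0.097,0,0,0,-0.298],[-0.579,0.097,0,0,0,-0.298],[-0.579,0.097,0,0,0,-0.298],[-0.579,0.097,0,0,0,-0.298],[-0.579,0.097,0,0,0,-0.298],[-0.579,0.097,0,0,0,-0.298],[-0.579,0.097,0,0,0,-0.298],[-0.579,0.097,0,0,0,-0.298]]])

```text
clock: 26.03
tool_pos: [0.4566, -0.1554, 0.3325]
eef_rot: [0.708, 0.707, -0.0, -0.002]
contact_force: [-0.2, 0.8, -4.2]
opening: 0.2
finger_force: 35.0
```

```bash
python3 st.py
python3 - <<'E'
from h import *
goto(get_state(),[(.4562,-.1574,.0875,1.566)])
E
```

```text
26.03 [ 0.4566 -0.1554  0.1855] yaw 1.5691 q [ 0.505  0.652 -0.432  2.051  0.509  0.545 -0.294] F [-0.24  0.75 -4.15] M [ 0.002 -0.087 -0.045] op 17.6 35.0
ROW [-0.0044, -0.0003, 0.1961] [-0.0049, -0.0039, 0.0063] rows>= 3
```

Emit:
play_rows(rows=[[[0,0,0.05,0,0,0],[0,0,0.1,0,0,0],[0,0,0.14,0,0,0],[0,0,0.165,0,0,0],[0,0,0.18,0,0,0],[0,0,0.19,0,0,0],[0,0,0.195,0,0,0],[0,0,0.195,0,0,0]]])

```text
clock: 26.7
tool_pos: [0.4571, -0.1566, 0.2362]
eef_rot: [0.708, 0.706, 0.0, -0.0]
contact_force: [0.3, -0.1, -4.0]
opening: 0.205
finger_force: 35.0
```

```bash
python3 st.py
```

```text
26.7 [ 0.4571 -0.1566  0.0892] yaw 1.5671 q [ 0.38   0.818 -0.237  2.112  0.661  0.283 -0.429] F [ 0.33 -0.1  -3.98] M [-0.052 -0.066 -0.038] op 18.0 35.0
```

Emit:
play_rows(rows=[[[0,0,0,0,0,0],[0,0,0,0,0,0],[0,0,0,0,0,0],[0,0,0,0,0,0],[0,0,0,0,0,0]]], claw=0.55)

```text
clock: 27.12
tool_pos: [0.457, -0.1575, 0.2366]
eef_rot: [0.709, 0.705, 0.0, 0.0]
contact_force: [0.8, -0.4, -0.4]
opening: 0.451
finger_force: 0.0
```

Emit:
play_rows(rows=[[[0,0,-0.03,0,0,0],[0,0,-0.08,0,0,0],[0,0,-0.15,0,0,0],[0,0,-0.19,0,0,0],[0,0,-0.19,0,0,0]]])

```text
clock: 27.53
tool_pos: [0.4579, -0.1575, 0.3348]
eef_rot: [0.709, 0.705, 0.002, 0.003]
contact_force: [0.4, -0.2, -0.3]
opening: 0.453
finger_force: 0.0
```

```bash
python3 st.py
python3 - <<'E'
from h import *
goto(get_state(),[(.4596,.265,.185,1.395),(.4596,.265,.060,1.395)])
E
python3 fitall.py greyD
```

```text
27.53 [ 0.4579 -0.1575  0.1878] yaw 1.5651 q [ 0.513  0.65  -0.44   2.048  0.521  0.545 -0.306] F [ 0.38 -0.24 -0.34] M [-0.001 -0.111  0.033] op 39.9 0.0
ROW [0.8451, -0.0015, 0.0044] [0.0146, 0.0018, 0.3401] rows>= 11
ROW [0.0, -0.0, 0.25] [0.0, 0.0, 0.0] rows>= 3
greyD [0.4593 0.2649 1.3902] 38.8
```

Emit:
play_rows(rows=[[[0.845,-0.001,0,0,0,0.34],[0.845,-0.001,0,0,0,0.34],[0.845,-0.001,0,0,0,0.34],[0.845,-0.001,0,0,0,0.34],[0.845,-0.001,0,0,0,0.34],[0.845,-0.001,0,0,0,0.34],[0.845,-0.001,0,0,0,0.34],[0.845,-0.001,0,0,0,0.34],[0.845,-0.001,0,0,0,0.34],[0.845,-0.001,0,0,0,0.34],[0.845,-0.001,0,0,0,0.34],[0.845,-0.001,0,0,0,0.34],[0.845,-0.001,0,0,0,0.34],[0.845,-0.001,0,0,0,0.34]]])

```text
clock: 28.8
tool_pos: [0.4585, 0.2628, 0.3302]
eef_rot: [0.767, 0.642, -0.002, 0.001]
contact_force: [-0.3, -0.5, -0.7]
opening: 0.449
finger_force: 0.0
```

```bash
python3 st.py
python3 - <<'E'
from h import *
goto(get_state(),[(.4595,.265,.0605,1.392)])
E
```

```text
28.8 [0.4585 0.2628 0.1832] yaw 1.3933 q [-0.43   0.684 -0.292  1.925  0.34   0.584 -1.124] F [-0.25 -0.5  -0.69] M [-0.005 -0.046 -0.006] op 39.5 0.0
ROW [0.0055, 0.0014, 0.2453] [-0.002, 0.0076, 0.0027] rows>= 3
```

Emit:
play_rows(rows=[[[0,0,0.06,0,0,0],[0,0,0.12,0,0,0],[0,0,0.17,0,0,0],[0,0,0.21,0,0,0],[0,0,0.235,0,0,0],[0,0,0.246,0,0,0],[0,0,0.246,0,0,0]]])

```text
clock: 29.38
tool_pos: [0.4585, 0.2632, 0.207]
eef_rot: [0.767, 0.642, -0.002, 0.0]
contact_force: [-0.5, -0.3, -0.5]
opening: 0.451
finger_force: 0.0
```

Emit:
play_rows(rows=[[[0,0,0,0,0,0],[0,0,0,0,0,0],[0,0,0,0,0,0],[0,0,0,0,0,0],[0,0,0,0,0,0],[0,0,0,0,0,0],[0,0,0,0,0,0]]], claw=1)

```text
clock: 29.97
tool_pos: [0.4595, 0.2651, 0.209]
eef_rot: [0.766, 0.642, 0.001, 0.001]
contact_force: [3.1, -0.9, 6.2]
opening: 0.202
finger_force: 34.8
```

```bash
python3 st.py
```

```text
29.97 [0.4595 0.2651 0.062 ] yaw 1.395 q [-0.514  0.89  -0.161  1.982  0.438  0.301 -1.212] F [ 3.12 -0.88  6.22] M [-0.343 -0.614 -0.007] op 17.8 34.8
```

Emit:
play_rows(rows=[[[0,0,-0.03,0,0,0],[0,0,-0.08,0,0,0],[0,0,-0.15,0,0,0],[0,0,-0.22,0,0,0],[0,0,-0.25,0,0,0],[0,0,-0.25,0,0,0],[0,0,-0.25,0,0,0]]])

```text
clock: 30.55
tool_pos: [0.4579, 0.265, 0.333]
eef_rot: [0.766, 0.643, -0.0, -0.0]
contact_force: [-0.3, -0.7, -4.4]
opening: 0.198
finger_force: 34.8
```

```bash
python3 st.py
python3 - <<'E'
from h import *
goto(get_state(),[(.4567,-.0694,.186,1.566)])
E
```

```text
30.55 [0.4579 0.265  0.186 ] yaw 1.3961 q [-0.426  0.681 -0.304  1.922  0.345  0.59  -1.13 ] F [-0.28 -0.67 -4.37] M [-0.115 -0.094  0.065] op 17.4 34.8
ROW [-0.6591, 0.1139, 0.0] [-0.0009, 0.0003, -0.3397] rows>= 9
```

Emit:
play_rows(rows=[[[-0.661,0.115,0,0,0,-0.34],[-0.661,0.115,0,0,0,-0.34],[-0.661,0.115,0,0,0,-0.34],[-0.661,0.115,0,0,0,-0.34],[-0.661,0.115,0,0,0,-0.34],[-0.661,0.115,0,0,0,-0.34],[-0.661,0.115,0,0,0,-0.34],[-0.661,0.115,0,0,0,-0.34],[-0.661,0.115,0,0,0,-0.34],[-0.661,0.115,0,0,0,-0.34],[-0.661,0.115,0,0,0,-0.34],[-0.661,0.115,0,0,0,-0.34],[-0.661,0.115,0,0,0,-0.34]]])

```text
clock: 31.63
tool_pos: [0.4575, -0.0683, 0.3327]
eef_rot: [0.708, 0.707, 0.0, -0.001]
contact_force: [-0.3, 0.3, -3.2]
opening: 0.206
finger_force: 35.0
```

```bash
python3 st.py
python3 - <<'E'
from h import *
goto(get_state(),[(.4567,-.0694,.0878,1.566)])
E
```

```text
31.63 [ 0.4575 -0.0683  0.1857] yaw 1.5696 q [ 0.31   0.631 -0.409  2.107  0.51   0.5   -0.485] F [-0.29  0.29 -3.19] M [-0.029 -0.098  0.01 ] op 18.2 35.0
ROW [-0.0024, -0.0014, 0.1957] [-0.0021, -0.0023, 0.0071] rows>= 3
```

Emit:
play_rows(rows=[[[-0.002,0,0.05,0,0,0],[-0.002,0,0.1,0,0,0],[-0.002,0,0.14,0,0,0],[-0.002,0,0.165,0,0,0],[-0.002,0,0.18,0,0,0],[-0.002,0,0.19,0,0,0],[-0.002,0,0.197,0,0,0],[-0.002,0,0.197,0,0,0]]])

```text
clock: 32.3
tool_pos: [0.4578, -0.0707, 0.2346]
eef_rot: [0.708, 0.706, 0.0, 0.0]
contact_force: [0.4, 0.1, -2.9]
opening: 0.199
finger_force: 35.0
```

```bash
python3 st.py
```

```text
32.3 [ 0.4578 -0.0707  0.0876] yaw 1.5669 q [ 0.166  0.81  -0.181  2.172  0.67   0.212 -0.623] F [ 0.4   0.14 -2.87] M [ 0.012 -0.071  0.041] op 17.5 35.0
```

Emit:
play_rows(rows=[[[0,0,0,0,0,0],[0,0,0,0,0,0],[0,0,0,0,0,0],[0,0,0,0,0,0],[0,0,0,0,0,0]]], claw=0.55)

```text
clock: 32.72
tool_pos: [0.4577, -0.0714, 0.2351]
eef_rot: [0.709, 0.705, 0.0, 0.0]
contact_force: [0.4, 0.0, 0.1]
opening: 0.45
finger_force: 0.0
```

Emit:
play_rows(rows=[[[0,0,-0.03,0,0,0],[0,0,-0.08,0,0,0],[0,0,-0.15,0,0,0],[0,0,-0.19,0,0,0],[0,0,-0.19,0,0,0]]])

```text
clock: 33.13
tool_pos: [0.4585, -0.0714, 0.3332]
eef_rot: [0.709, 0.705, 0.002, 0.003]
contact_force: [0.1, -0.2, -0.8]
opening: 0.448
finger_force: 0.0
```

```bash
python3 st.py
python3 - <<'E'
from h import *
goto(get_state(),[(.5727,.1395,.185,1.655),(.5727,.1395,.062,1.655)])
E
python3 fitall.py blackR greyU
```

```text
33.13 [ 0.4585 -0.0714  0.1862] yaw 1.5649 q [ 0.322  0.631 -0.419  2.106  0.528  0.498 -0.501] F [ 0.13 -0.24 -0.79] M [-0.07  -0.105 -0.019] op 39.4 0.0
ROW [0.4231, 0.2259, 0.004] [0.0144, 0.001, -0.1802] rows>= 6
ROW [0.0, -0.0, 0.246] [0.0, 0.0, 0.0] rows>= 3
blackR [0.5729 0.1394 1.6542] 37.0
greyU [0.5547 0.2696 1.7369] 36.2
```

Emit:
play_rows(rows=[[[0.423,0.226,0,0,0,-0.18],[0.423,0.226,0,0,0,-0.18],[0.423,0.226,0,0,0,-0.18],[0.423,0.226,0,0,0,-0.18],[0.423,0.226,0,0,0,-0.18],[0.423,0.226,0,0,0,-0.18],[0.423,0.226,0,0,0,-0.18],[0.423,0.226,0,0,0,-0.18],[0.423,0.226,0,0,0,-0.18]]])

```text
clock: 33.98
tool_pos: [0.5708, 0.1386, 0.328]
eef_rot: [0.676, 0.736, -0.002, -0.0]
contact_force: [0.0, -1.4, 0.3]
opening: 0.447
finger_force: 0.0
```

```bash
python3 st.py
python3 - <<'E'
from h import *
goto(get_state(),[(.5728,.1395,.0625,1.655)])
E
```

```text
33.98 [0.5708 0.1386 0.181 ] yaw 1.6557 q [-0.066  0.768 -0.44   1.745  0.458  0.737 -0.659] F [ 0.   -1.45  0.28] M [-0.096 -0.101 -0.05 ] op 39.3 0.0
ROW [0.002, 0.0049, 0.2369] [-0.0069, 0.0052, 0.0014] rows>= 3
```

Emit:
play_rows(rows=[[[0,0.003,0.06,0,0,0],[0,0.003,0.12,0,0,0],[0,0.003,0.17,0,0,0],[0,0.003,0.21,0,0,0],[0,0.003,0.228,0,0,0],[0,0.003,0.236,0,0,0],[0,0.003,0.236,0,0,0]]])

```text
clock: 34.57
tool_pos: [0.5728, 0.1387, 0.2112]
eef_rot: [0.677, 0.736, -0.001, -0.0]
contact_force: [-0.7, -0.3, -0.1]
opening: 0.444
finger_force: 0.0
```

Emit:
play_rows(rows=[[[0,0,0,0,0,0],[0,0,0,0,0,0],[0,0,0,0,0,0],[0,0,0,0,0,0],[0,0,0,0,0,0],[0,0,0,0,0,0],[0,0,0,0,0,0]]], claw=1)

```text
clock: 35.15
tool_pos: [0.5739, 0.1399, 0.2126]
eef_rot: [0.676, 0.736, 0.001, 0.001]
contact_force: [0.8, -0.7, 5.9]
opening: 0.203
finger_force: 35.0
```

```bash
python3 st.py
```

```text
35.15 [0.5739 0.1399 0.0656] yaw 1.6556 q [-0.13   0.936 -0.33   1.792  0.569  0.506 -0.754] F [ 0.84 -0.75  5.9 ] M [-0.138 -0.232  0.01 ] op 17.9 35.0
```

Emit:
play_rows(rows=[[[0,0,-0.03,0,0,0],[0,0,-0.08,0,0,0],[0,0,-0.15,0,0,0],[0,0,-0.22,0,0,0],[0,0,-0.25,0,0,0],[0,0,-0.25,0,0,0],[0,0,-0.25,0,0,0]]])

```text
clock: 35.73
tool_pos: [0.5726, 0.1394, 0.3361]
eef_rot: [0.676, 0.736, -0.001, -0.0]
contact_force: [-0.5, 0.1, -5.2]
opening: 0.199
finger_force: 35.0
```

```bash
python3 st.py
python3 - <<'E'
from h import *
goto(get_state(),[(.56,.05,.186,2.15),(.54,-.08,.186,2.64),(.5302,-.1738,.186,3.137)])
E
```

```text
35.73 [0.5726 0.1394 0.1891] yaw 1.6557 q [-0.06   0.759 -0.452  1.734  0.454  0.755 -0.655] F [-0.48  0.11 -5.25] M [-0.055 -0.059 -0.007] op 17.5 35.0
ROW [-0.176, -0.0402, 0.0064] [-0.0025, 0.0008, -0.9886] rows>= 4
ROW [-0.1957, -0.1758, -0.0] [0.0, 0.0, -0.98] rows>= 4
ROW [-0.073, -0.1739, -0.0] [0.0, 0.0, -0.994] rows>= 4
```

Emit:
play_rows(rows=[[[-0.176,-0.04,0,0,0,-0.989],[-0.176,-0.04,0,0,0,-0.989],[-0.176,-0.04,0,0,0,-0.989],[-0.176,-0.04,0,0,0,-0.989],[-0.176,-0.04,0,0,0,-0.989],[-0.176,-0.04,0,0,0,-0.989]]])

```text
clock: 36.23
tool_pos: [0.5599, 0.0504, 0.3346]
eef_rot: [0.477, 0.879, -0.001, -0.002]
contact_force: [-0.0, 0.4, -4.5]
opening: 0.199
finger_force: 35.0
```

Emit:
play_rows(rows=[[[-0.196,-0.176,0,0,0,-0.98],[-0.196,-0.176,0,0,0,-0.98],[-0.196,-0.176,0,0,0,-0.98],[-0.196,-0.176,0,0,0,-0.98],[-0.196,-0.176,0,0,0,-0.98],[-0.196,-0.176,0,0,0,-0.98]]])

```text
clock: 36.73
tool_pos: [0.5405, -0.0796, 0.3358]
eef_rot: [0.25, 0.968, 0.001, -0.001]
contact_force: [0.9, 0.8, -4.9]
opening: 0.2
finger_force: 35.0
```

Emit:
play_rows(rows=[[[-0.073,-0.174,0,0,0,-0.994],[-0.073,-0.174,0,0,0,-0.994],[-0.073,-0.174,0,0,0,-0.994],[-0.073,-0.174,0,0,0,-0.994],[-0.073,-0.174,0,0,0,-0.994],[-0.073,-0.174,0,0,0,-0.994],[-0.073,-0.174,0,0,0,-0.994]]])

```text
clock: 37.32
tool_pos: [0.5314, -0.1713, 0.3369]
eef_rot: [0.002, 1.0, 0.001, 0.0]
contact_force: [0.5, 0.5, -5.0]
opening: 0.198
finger_force: 35.0
```

```bash
python3 st.py
python3 - <<'E'
from h import *
goto(get_state(),[(.5302,-.1738,.0915,3.137)])
E
```

```text
37.32 [ 0.5314 -0.1713  0.1899] yaw 3.1369 q [ 0.725  0.836 -0.89   1.816  0.82   0.906  1.016] F [ 0.48  0.54 -5.  ] M [ 0.002 -0.166 -0.008] op 17.4 35.0
ROW [0.0026, -0.0053, 0.1967] [0.0025, 0.0013, -0.0003] rows>= 3
```

Emit:
play_rows(rows=[[[0,0,0.05,0,0,0],[0,0,0.1,0,0,0],[0,0,0.14,0,0,0],[0,0,0.165,0,0,0],[0,0,0.18,0,0,0],[0,0,0.19,0,0,0],[0,0,0.195,0,0,0],[0,0,0.195,0,0,0]]])

```text
clock: 37.98
tool_pos: [0.5312, -0.1733, 0.2395]
eef_rot: [0.002, 1.0, -0.0, 0.0]
contact_force: [-0.4, 0.0, -4.7]
opening: 0.198
finger_force: 35.0
```

```bash
python3 st.py
```

```text
37.98 [ 0.5312 -0.1733  0.0925] yaw 3.1372 q [ 0.664  0.965 -0.769  1.871  0.998  0.747  0.878] F [-0.41  0.04 -4.73] M [ 0.048 -0.163 -0.058] op 17.4 35.0
```

Emit:
play_rows(rows=[[[0,0,0,0,0,0],[0,0,0,0,0,0],[0,0,0,0,0,0],[0,0,0,0,0,0],[0,0,0,0,0,0]]], claw=0.55)

```text
clock: 38.4
tool_pos: [0.5311, -0.1737, 0.2398]
eef_rot: [0.002, 1.0, -0.0, 0.001]
contact_force: [-0.4, -0.1, 0.2]
opening: 0.453
finger_force: 0.0
```

Emit:
play_rows(rows=[[[0,0,-0.03,0,0,0],[0,0,-0.08,0,0,0],[0,0,-0.15,0,0,0],[0,0,-0.19,0,0,0],[0,0,-0.19,0,0,0]]])

```text
clock: 38.82
tool_pos: [0.5324, -0.173, 0.3386]
eef_rot: [0.002, 1.0, -0.0, 0.004]
contact_force: [-0.1, 0.9, 0.4]
opening: 0.449
finger_force: 0.0
```

```bash
python3 st.py; python3 fitall.py greyU blackL;  python3 - <<'E'
from h import *
goto(get_state(),[(.55,-.02,.186,2.65),(.555,.14,.186,2.18),(.5548,.2695,.186,1.74)])
E
```

```text
38.82 [ 0.5324 -0.173   0.1916] yaw 3.1372 q [ 0.727  0.833 -0.889  1.814  0.822  0.903  1.019] F [-0.07  0.89  0.44] M [ 0.063 -0.116  0.036] op 39.5 0.0
greyU [0.5548 0.2692 1.7426] 32.4
blackL [0.4908 0.4016 1.6993] 29.4
ROW [-0.0368, 0.3076, 0.0033] [-0.0009, 0.0032, 0.974] rows>= 4
ROW [0.1422, 0.2868, 0.0] [-0.0, -0.0, 0.94] rows>= 4
ROW [0.2126, 0.1479, 0.0] [0.0, -0.0, 0.88] rows>= 4
```

Emit:
play_rows(rows=[[[-0.037,0.308,0,0,0,0.974],[-0.037,0.308,0,0,0,0.974],[-0.037,0.308,0,0,0,0.974],[-0.037,0.308,0,0,0,0.974],[-0.037,0.308,0,0,0,0.974],[-0.037,0.308,0,0,0,0.974]]])

```text
clock: 39.42
tool_pos: [0.5497, -0.0173, 0.3332]
eef_rot: [0.24, 0.971, -0.0, -0.001]
contact_force: [0.3, -1.4, 0.0]
opening: 0.45
finger_force: 0.0
```

Emit:
play_rows(rows=[[[0.142,0.287,0,0,0,0.94],[0.142,0.287,0,0,0,0.94],[0.142,0.287,0,0,0,0.94],[0.142,0.287,0,0,0,0.94],[0.142,0.287,0,0,0,0.94],[0.142,0.287,0,0,0,0.94]]])

```text
clock: 39.92
tool_pos: [0.5548, 0.1413, 0.3332]
eef_rot: [0.461, 0.888, -0.001, -0.0]
contact_force: [0.9, -1.3, -0.0]
opening: 0.448
finger_force: 0.0
```

Emit:
play_rows(rows=[[[0.213,0.148,0,0,0,0.88],[0.213,0.148,0,0,0,0.88],[0.213,0.148,0,0,0,0.88],[0.213,0.148,0,0,0,0.88],[0.213,0.148,0,0,0,0.88],[0.213,0.148,0,0,0,0.88],[0.213,0.148,0,0,0,0.88]]])

```text
clock: 40.5
tool_pos: [0.556, 0.2659, 0.3331]
eef_rot: [0.646, 0.764, -0.002, 0.001]
contact_force: [0.8, -0.2, 0.4]
opening: 0.45
finger_force: 0.0
```

```bash
python3 st.py
python3 - <<'E'
from h import *
goto(get_state(),[(.5548,.2695,.0635,1.74)])
E
```

```text
40.5 [0.556  0.2659 0.1861] yaw 1.7377 q [-0.267  0.797 -0.464  1.651  0.462  0.809 -0.768] F [ 0.76 -0.22  0.43] M [-0.086 -0.085 -0.038] op 39.6 0.0
ROW [0.0084, -0.0007, 0.2452] [-0.0035, 0.0081, -0.0047] rows>= 3
```

Emit:
play_rows(rows=[[[0.003,0,0.06,0,0,0],[0.003,0,0.12,0,0,0],[0.003,0,0.17,0,0,0],[0.003,0,0.21,0,0,0],[0.003,0,0.233,0,0,0],[0.003,0,0.243,0,0,0],[0.003,0,0.243,0,0,0]]])

```text
clock: 41.08
tool_pos: [0.5549, 0.2698, 0.2118]
eef_rot: [0.645, 0.764, -0.001, 0.0]
contact_force: [0.3, 0.8, 0.3]
opening: 0.45
finger_force: 0.0
```

Emit:
play_rows(rows=[[[0,0,0,0,0,0],[0,0,0,0,0,0],[0,0,0,0,0,0],[0,0,0,0,0,0],[0,0,0,0,0,0],[0,0,0,0,0,0],[0,0,0,0,0,0]]], claw=1)

```text
clock: 41.67
tool_pos: [0.5554, 0.2718, 0.2138]
eef_rot: [0.645, 0.764, 0.001, 0.001]
contact_force: [1.7, 0.4, 6.4]
opening: 0.203
finger_force: 34.9
```

```bash
python3 st.py
```

```text
41.67 [0.5554 0.2718 0.0668] yaw 1.7401 q [-0.328  0.961 -0.367  1.704  0.567  0.581 -0.863] F [1.65 0.43 6.44] M [-0.083 -0.334  0.026] op 17.9 34.9
```

Emit:
play_rows(rows=[[[0,0,-0.03,0,0,0],[0,0,-0.08,0,0,0],[0,0,-0.15,0,0,0],[0,0,-0.22,0,0,0],[0,0,-0.25,0,0,0],[0,0,-0.25,0,0,0],[0,0,-0.25,0,0,0]]])

```text
clock: 42.25
tool_pos: [0.5541, 0.2712, 0.3372]
eef_rot: [0.645, 0.765, -0.001, 0.0]
contact_force: [-0.3, -0.8, -3.8]
opening: 0.201
finger_force: 34.9
```

```bash
python3 st.py
python3 - <<'E'
from h import *
goto(get_state(),[(.55,.15,.189,2.2),(.54,0,.189,2.67),(.5305,-.1138,.189,3.137)])
E
```

```text
42.25 [0.5541 0.2712 0.1902] yaw 1.7405 q [-0.271  0.793 -0.471  1.646  0.46   0.816 -0.772] F [-0.3  -0.84 -3.78] M [-0.076 -0.041 -0.002] op 17.7 34.9
ROW [-0.2374, -0.049, 0.0027] [-0.0019, 0.0011, -0.9189] rows>= 4
ROW [-0.2308, -0.1927, -0.0] [-0.0, 0.0, -0.94] rows>= 4
ROW [-0.0865, -0.2114, -0.0] [0.0, 0.0, -0.934] rows>= 4
```

Emit:
play_rows(rows=[[[-0.237,-0.049,0,0,0,-0.919],[-0.237,-0.049,0,0,0,-0.919],[-0.237,-0.049,0,0,0,-0.919],[-0.237,-0.049,0,0,0,-0.919],[-0.237,-0.049,0,0,0,-0.919],[-0.237,-0.049,0,0,0,-0.919]]])

```text
clock: 42.75
tool_pos: [0.5498, 0.1502, 0.3357]
eef_rot: [0.455, 0.891, -0.001, -0.002]
contact_force: [0.9, -0.1, -3.0]
opening: 0.2
finger_force: 35.0
```

Emit:
play_rows(rows=[[[-0.231,-0.193,0,0,0,-0.94],[-0.231,-0.193,0,0,0,-0.94],[-0.231,-0.193,0,0,0,-0.94],[-0.231,-0.193,0,0,0,-0.94],[-0.231,-0.193,0,0,0,-0.94],[-0.231,-0.193,0,0,0,-0.94]]])

```text
clock: 43.25
tool_pos: [0.5402, -0.0001, 0.3366]
eef_rot: [0.236, 0.972, 0.0, -0.001]
contact_force: [1.4, 0.5, -3.0]
opening: 0.203
finger_force: 35.0
```

Emit:
play_rows(rows=[[[-0.083,-0.211,0,0,0,-0.934],[-0.083,-0.211,0,0,0,-0.934],[-0.083,-0.211,0,0,0,-0.934],[-0.083,-0.211,0,0,0,-0.934],[-0.083,-0.211,0,0,0,-0.934],[-0.083,-0.211,0,0,0,-0.934],[-0.083,-0.211,0,0,0,-0.934],[-0.083,-0.211,0,0,0,-0.934]]])

```text
clock: 43.92
tool_pos: [0.5298, -0.1099, 0.338]
eef_rot: [0.001, 1.0, 0.001, 0.0]
contact_force: [-0.3, 0.5, -2.7]
opening: 0.203
finger_force: 35.0
```

```bash
python3 st.py
python3 - <<'E'
from h import *
goto(get_state(),[(.5295,-.1138,.0928,3.137)])
E
```

```text
43.92 [ 0.5298 -0.1099  0.191 ] yaw 3.1389 q [ 0.624  0.815 -0.889  1.866  0.824  0.877  0.887] F [-0.27  0.55 -2.73] M [ 0.054 -0.148  0.001] op 17.9 35.0
ROW [0.0008, -0.008, 0.1964] [0.0022, 0.0017, 0.0037] rows>= 3
```

Emit:
play_rows(rows=[[[0,-0.004,0.05,0,0,0],[0,-0.004,0.1,0,0,0],[0,-0.004,0.14,0,0,0],[0,-0.004,0.165,0,0,0],[0,-0.004,0.18,0,0,0],[0,-0.004,0.19,0,0,0],[0,-0.004,0.195,0,0,0],[0,-0.004,0.195,0,0,0]]])

```text
clock: 44.58
tool_pos: [0.5296, -0.1139, 0.2404]
eef_rot: [0.002, 1.0, 0.0, 0.0]
contact_force: [0.0, 0.4, -3.6]
opening: 0.199
finger_force: 35.0
```

```bash
python3 st.py
```

```text
44.58 [ 0.5296 -0.1139  0.0934] yaw 3.1371 q [ 0.558  0.947 -0.757  1.922  1.017  0.714  0.736] F [ 0.01  0.39 -3.56] M [ 0.005 -0.128 -0.013] op 17.5 35.0
```

Emit:
play_rows(rows=[[[0,0,0,0,0,0],[0,0,0,0,0,0],[0,0,0,0,0,0],[0,0,0,0,0,0],[0,0,0,0,0,0]]], claw=0.55)

```text
clock: 45.0
tool_pos: [0.5295, -0.1145, 0.2407]
eef_rot: [0.003, 1.0, -0.0, 0.0]
contact_force: [0.1, 1.1, -0.5]
opening: 0.452
finger_force: 0.0
```

Emit:
play_rows(rows=[[[0,0,-0.03,0,0,0],[0,0,-0.08,0,0,0],[0,0,-0.15,0,0,0],[0,0,-0.19,0,0,0],[0,0,-0.19,0,0,0]]])

```text
clock: 45.42
tool_pos: [0.5307, -0.1138, 0.3394]
eef_rot: [0.002, 1.0, -0.0, 0.004]
contact_force: [0.4, -0.2, -0.1]
opening: 0.445
finger_force: 0.0
```

```bash
python3 st.py; python3 fitall.py blackL;  python3 - <<'E'
from h import *
goto(get_state(),[(.53,.06,.186,2.65),(.51,.24,.186,2.17),(.4908,.402,.186,1.70)])
E
```

```text
45.42 [ 0.5307 -0.1138  0.1924] yaw 3.1367 q [ 0.63   0.812 -0.887  1.864  0.825  0.873  0.892] F [ 0.37 -0.21 -0.11] M [ 0.059 -0.222 -0.026] op 39.2 0.0
blackL [0.4908 0.4017 1.6986] 29.1
ROW [0.0006, 0.3492, 0.0051] [-0.0007, 0.0033, 0.9727] rows>= 5
ROW [0.2052, 0.2985, 0.0] [0.0, -0.0, 0.96] rows>= 5
ROW [0.2892, 0.151, 0.0] [0.0, -0.0, 0.94] rows>= 4
```

Emit:
play_rows(rows=[[[0,0.349,0,0,0,0.973],[0,0.349,0,0,0,0.973],[0,0.349,0,0,0,0.973],[0,0.349,0,0,0,0.973],[0,0.349,0,0,0,0.973],[0,0.349,0,0,0,0.973],[0,0.349,0,0,0,0.973]]])

```text
clock: 46.1
tool_pos: [0.5298, 0.06, 0.334]
eef_rot: [0.242, 0.97, -0.001, -0.001]
contact_force: [0.3, -1.2, -0.7]
opening: 0.452
finger_force: 0.0
```

Emit:
play_rows(rows=[[[0.205,0.299,0,0,0,0.96],[0.205,0.299,0,0,0,0.96],[0.205,0.299,0,0,0,0.96],[0.205,0.299,0,0,0,0.96],[0.205,0.299,0,0,0,0.96],[0.205,0.299,0,0,0,0.96],[0.205,0.299,0,0,0,0.96]]])

```text
clock: 46.68
tool_pos: [0.5108, 0.2384, 0.3342]
eef_rot: [0.467, 0.884, -0.002, 0.0]
contact_force: [0.7, 0.1, -1.1]
opening: 0.448
finger_force: 0.0
```

Emit:
play_rows(rows=[[[0.289,0.151,0,0,0,0.94],[0.289,0.151,0,0,0,0.94],[0.289,0.151,0,0,0,0.94],[0.289,0.151,0,0,0,0.94],[0.289,0.151,0,0,0,0.94],[0.289,0.151,0,0,0,0.94],[0.289,0.151,0,0,0,0.94],[0.289,0.151,0,0,0,0.94]]])

```text
clock: 47.35
tool_pos: [0.4932, 0.3982, 0.3344]
eef_rot: [0.662, 0.75, -0.001, 0.001]
contact_force: [0.7, -0.6, 0.1]
opening: 0.453
finger_force: 0.0
```

```bash
python3 st.py
python3 - <<'E'
from h import *
goto(get_state(),[(.4908,.4017,.0635,1.70)])
E
```

```text
47.35 [0.4932 0.3982 0.1874] yaw 1.696 q [-0.516  0.812 -0.44   1.594  0.433  0.837 -1.005] F [ 0.69 -0.63  0.05] M [-0.094 -0.153  0.011] op 39.8 0.0
ROW [0.0085, -0.0038, 0.2477] [-0.0009, 0.0079, -0.0081] rows>= 3
```

Emit:
play_rows(rows=[[[0.002,-0.001,0.06,0,0,0],[0.002,-0.001,0.12,0,0,0],[0.002,-0.001,0.17,0,0,0],[0.002,-0.001,0.21,0,0,0],[0.002,-0.001,0.235,0,0,0],[0.002,-0.001,0.246,0,0,0],[0.002,-0.001,0.246,0,0,0]]])

```text
clock: 47.93
tool_pos: [0.4911, 0.4015, 0.2112]
eef_rot: [0.66, 0.751, -0.001, 0.0]
contact_force: [0.1, 0.2, 0.6]
opening: 0.449
finger_force: 0.0
```

Emit:
play_rows(rows=[[[0,0,0,0,0,0],[0,0,0,0,0,0],[0,0,0,0,0,0],[0,0,0,0,0,0],[0,0,0,0,0,0],[0,0,0,0,0,0],[0,0,0,0,0,0]]], claw=1)

```text
clock: 48.52
tool_pos: [0.4913, 0.4035, 0.2133]
eef_rot: [0.66, 0.751, 0.001, 0.0]
contact_force: [2.2, 0.1, 7.4]
opening: 0.194
finger_force: 34.9
```

```bash
python3 st.py
```

```text
48.52 [0.4913 0.4035 0.0663] yaw 1.7 q [-0.568  0.976 -0.356  1.647  0.527  0.613 -1.088] F [2.22 0.1  7.41] M [-0.041 -0.396  0.068] op 17.1 34.9
```

Emit:
play_rows(rows=[[[0,0,-0.03,0,0,0],[0,0,-0.08,0,0,0],[0,0,-0.15,0,0,0],[0,0,-0.22,0,0,0],[0,0,-0.25,0,0,0],[0,0,-0.25,0,0,0],[0,0,-0.25,0,0,0]]])

```text
clock: 49.1
tool_pos: [0.4901, 0.4026, 0.3366]
eef_rot: [0.66, 0.751, -0.001, 0.0]
contact_force: [-0.6, -0.7, -3.9]
opening: 0.201
finger_force: 34.9
```

```bash
python3 st.py
python3 - <<'E'
from h import *
goto(get_state(),[(.51,.24,.189,2.18),(.525,.08,.189,2.66),(.5308,-.0538,.189,3.137)])
E
```

```text
49.1 [0.4901 0.4026 0.1896] yaw 1.7005 q [-0.521  0.81  -0.445  1.591  0.432  0.841 -1.008] F [-0.59 -0.66 -3.87] M [-0.09  -0.104 -0.029] op 17.7 34.9
ROW [-0.3277, -0.0025, 0.0016] [-0.002, 0.0015, -0.9589] rows>= 4
ROW [-0.2796, -0.1585, -0.0] [0.0, 0.0, -0.96] rows>= 4
ROW [-0.1342, -0.2318, -0.0] [0.0, 0.0, -0.954] rows>= 4
```

Emit:
play_rows(rows=[[[-0.328,-0.002,0,0,0,-0.959],[-0.328,-0.002,0,0,0,-0.959],[-0.328,-0.002,0,0,0,-0.959],[-0.328,-0.002,0,0,0,-0.959],[-0.328,-0.002,0,0,0,-0.959],[-0.328,-0.002,0,0,0,-0.959],[-0.328,-0.002,0,0,0,-0.959]]])

```text
clock: 49.68
tool_pos: [0.5102, 0.2399, 0.3354]
eef_rot: [0.463, 0.886, -0.001, -0.001]
contact_force: [0.3, 2.5, -3.4]
opening: 0.201
finger_force: 35.0
```

Emit:
play_rows(rows=[[[-0.28,-0.159,0,0,0,-0.96],[-0.28,-0.159,0,0,0,-0.96],[-0.28,-0.159,0,0,0,-0.96],[-0.28,-0.159,0,0,0,-0.96],[-0.28,-0.159,0,0,0,-0.96],[-0.28,-0.159,0,0,0,-0.96],[-0.28,-0.159,0,0,0,-0.96]]])

```text
clock: 50.27
tool_pos: [0.5254, 0.0819, 0.3368]
eef_rot: [0.238, 0.971, 0.001, -0.001]
contact_force: [-0.3, 1.9, -2.8]
opening: 0.2
finger_force: 35.0
```

Emit:
play_rows(rows=[[[-0.131,-0.232,0,0,0,-0.954],[-0.131,-0.232,0,0,0,-0.954],[-0.131,-0.232,0,0,0,-0.954],[-0.131,-0.232,0,0,0,-0.954],[-0.131,-0.232,0,0,0,-0.954],[-0.131,-0.232,0,0,0,-0.954],[-0.131,-0.232,0,0,0,-0.954],[-0.131,-0.232,0,0,0,-0.954]]])

```text
clock: 50.93
tool_pos: [0.5301, -0.0502, 0.3376]
eef_rot: [0.001, 1.0, 0.001, 0.0]
contact_force: [0.9, -0.1, -3.1]
opening: 0.202
finger_force: 35.0
```

```bash
python3 st.py
python3 - <<'E'
from h import *
goto(get_state(),[(.5298,-.0538,.0925,3.137)])
E
```

```text
50.93 [ 0.5301 -0.0502  0.1906] yaw 3.1404 q [ 0.514  0.804 -0.883  1.892  0.825  0.858  0.768] F [ 0.87 -0.1  -3.12] M [ 0.049 -0.14  -0.   ] op 17.8 35.0
ROW [0.0008, -0.0074, 0.1961] [0.0029, 0.0019, 0.0067] rows>= 3
```

Emit:
play_rows(rows=[[[0,-0.002,0.05,0,0,0],[0,-0.002,0.1,0,0,0],[0,-0.002,0.14,0,0,0],[0,-0.002,0.165,0,0,0],[0,-0.002,0.18,0,0,0],[0,-0.002,0.19,0,0,0],[0,-0.002,0.195,0,0,0],[0,-0.002,0.195,0,0,0]]])

```text
clock: 51.6
tool_pos: [0.5301, -0.0535, 0.2399]
eef_rot: [0.002, 1.0, 0.0, 0.0]
contact_force: [-0.2, -1.0, -2.8]
opening: 0.202
finger_force: 35.0
```

```bash
python3 st.py
```

```text
51.6 [ 0.5301 -0.0535  0.0929] yaw 3.1375 q [ 0.442  0.938 -0.744  1.95   1.028  0.691  0.604] F [-0.24 -1.02 -2.83] M [ 0.094 -0.184 -0.011] op 17.8 35.0
```

Emit:
play_rows(rows=[[[0,0,0,0,0,0],[0,0,0,0,0,0],[0,0,0,0,0,0],[0,0,0,0,0,0],[0,0,0,0,0,0]]], claw=0.55)

```text
clock: 52.02
tool_pos: [0.5301, -0.0542, 0.2401]
eef_rot: [0.002, 1.0, -0.0, 0.0]
contact_force: [0.1, -0.0, -0.6]
opening: 0.452
finger_force: 0.0
```

Emit:
play_rows(rows=[[[0,0,-0.03,0,0,0],[0,0,-0.08,0,0,0],[0,0,-0.15,0,0,0],[0,0,-0.19,0,0,0],[0,0,-0.19,0,0,0]]])

```text
clock: 52.43
tool_pos: [0.5311, -0.0534, 0.3388]
eef_rot: [0.002, 1.0, 0.0, 0.004]
contact_force: [0.5, -0.1, 0.8]
opening: 0.45
finger_force: 0.0
```

Emit:
play_rows(rows=[[[0,0.4,0,0,0,0],[0,0.4,0,0,0,0],[0,0.4,0,0,0,0],[0,0.4,0,0,0,0],[0,0.4,0,0,0,0],[0,0.4,0,0,0,0],[0,0.4,0,0,0,0]]])

```text
clock: 53.02
tool_pos: [0.5302, 0.1482, 0.3343]
eef_rot: [0.0, 1.0, 0.0, -0.0]
contact_force: [0.7, -0.2, 0.0]
opening: 0.448
finger_force: 0.0
```

```bash
python3 st.py;  cat > chk.py <<'E'
from h import *
t,s=snapshot("top"),snapshot("side")
for n,c,x,y,w in[("red4",'red',.4562,-.1574,1.566),("grey5",'grey',.4567,-.0694,1.566),("black1",'black',.5302,-.1738,3.137),("grey2",'grey',.5305,-.1138,3.137),("black3",'black',.5308,-.0538,3.137)]:
    p,f=fit([t],bundle(c),[x,y,w],.025,pad=14);print(n,((p[:2]-[x,y])*1000).round(1),(p[2]-w).round(3),round(f,1))
import sys
crop(t["pixels"],270,180,410,260,5,"pics/%s.png"%sys.argv[1])
E
python3 chk.py done1
python3 - <<'E'
from h import *
goto(get_state(),[(.501,-.15,.186,3.137),(.501,-.292,.186,3.137),(.501,-.292,.079,3.137)])
E
```

```text
53.02 [0.5302 0.1482 0.1873] yaw 3.1415 q [ 0.126  0.818 -0.852  1.842  0.803  0.868  0.443] F [ 0.69 -0.21  0.01] M [ 0.025 -0.166 -0.005] op 39.5 0.0
red4 [-75.5  34.3] 1.318 6.5
grey5 [-59.   44.7] -0.52 10.1
black1 [-101.3   30.9] 3.1 11.5
grey2 [  18.7 -100.7] 1.087 5.7
black3 [-122.7   82.7] 0.3 3.1
ROW [0.0562, -0.5896, 0.003] [-0.0044, -0.0023, -0.002] rows>= 8
ROW [-0.0013, -0.284, -0.0] [0.0, 0.0, 0.0] rows>= 4
ROW [0.0, -0.0, 0.214] [0.0, 0.0, 0.0] rows>= 3
```

View pics/done1.png

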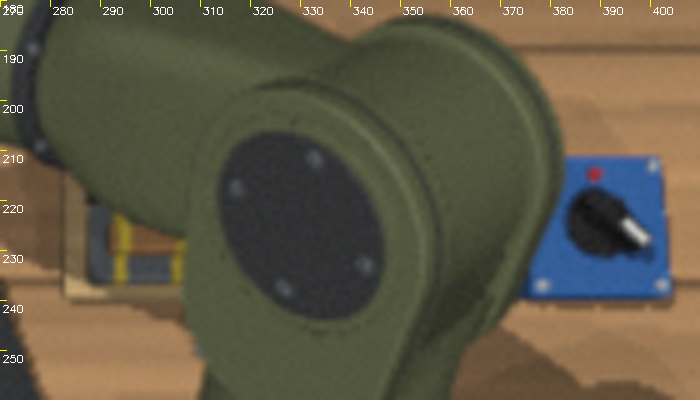

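The elbow hides the slab from the top camera, so I'll move farther left to check the layer.

Emit:
play_rows(rows=[[[0.1,0.5,0,0,0,0],[0.1,0.5,0,0,0,0],[0.1,0.5,0,0,0,0],[0.1,0.5,0,0,0,0],[0.1,0.5,0,0,0,0],[0.1,0.5,0,0,0,0],[0.1,0.5,0,0,0,0],[0.1,0.5,0,0,0,0]]])

```text
clock: 53.78
tool_pos: [0.4812, 0.3976, 0.3344]
eef_rot: [0.001, 1.0, 0.001, -0.0]
contact_force: [0.1, 0.5, -0.2]
opening: 0.451
finger_force: 0.0
```

```bash
python3 st.py; python3 chk.py done2
python3 - <<'E'
from h import *
goto(get_state(),[(.501,.02,.186,3.137),(.501,-.292,.186,3.137),(.501,-.292,.079,3.137)])
E
```

```text
53.78 [0.4812 0.3976 0.1874] yaw 3.1393 q [-0.338  0.89  -0.822  1.616  0.754  0.98   0.153] F [ 0.08  0.45 -0.17] M [ 0.014 -0.153  0.005] op 39.7 0.0
red4 [-0.5 -0.7] 0.007 19.6
grey5 [-1.5 -1.4] -0.009 23.2
black1 [-3.3 -0.3] -0.003 22.8
grey2 [-3.2 -1. ] -0.01 27.7
black3 [-2.7 -1.9] 0.024 21.5
ROW [-0.0409, -0.7469, 0.0042] [-0.0071, 0.0006, -0.0058] rows>= 9
ROW [-0.0029, -0.624, -0.0] [0.0, 0.0, 0.0] rows>= 8
ROW [0.0, -0.0, 0.214] [0.0, 0.0, 0.0] rows>= 3
```

View pics/done2.png

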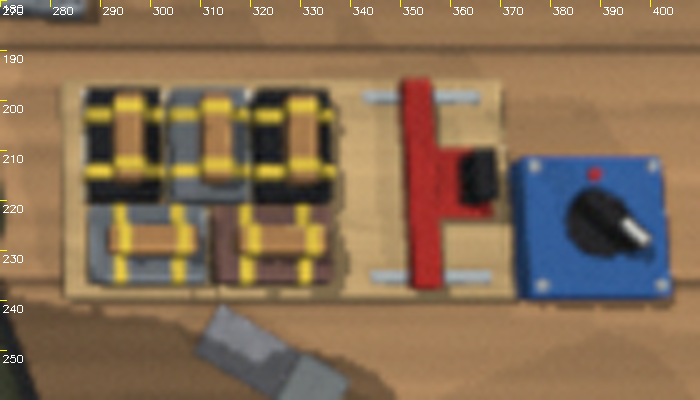

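All five bundles lie square in their places, within about 3 mm. The keeper grip is at crop (481,177). Next, close the keeper.

Emit:
play_rows(rows=[[[-0.041,-0.747,0,0,0,0],[-0.041,-0.747,0,0,0,0],[-0.041,-0.747,0,0,0,0],[-0.041,-0.747,0,0,0,0],[-0.041,-0.747,0,0,0,0],[-0.041,-0.747,0,0,0,0],[-0.041,-0.747,0,0,0,0],[-0.041,-0.747,0,0,0,0],[-0.041,-0.747,0,0,0,0],[-0.041,-0.747,0,0,0,0],[-0.041,-0.747,0,0,0,0]]])

```text
clock: 54.8
tool_pos: [0.5002, 0.0162, 0.3339]
eef_rot: [0.008, 1.0, -0.002, -0.001]
contact_force: [0.3, 0.9, -0.3]
opening: 0.452
finger_force: 0.0
```

Emit:
play_rows(rows=[[[-0.003,-0.624,0,0,0,0],[-0.003,-0.624,0,0,0,0],[-0.003,-0.624,0,0,0,0],[-0.003,-0.624,0,0,0,0],[-0.003,-0.624,0,0,0,0],[-0.003,-0.624,0,0,0,0],[-0.003,-0.624,0,0,0,0],[-0.003,-0.624,0,0,0,0],[-0.003,-0.624,0,0,0,0],[-0.003,-0.624,0,0,0,0],[-0.003,-0.624,0,0,0,0]]])

```text
clock: 55.72
tool_pos: [0.5007, -0.2881, 0.3349]
eef_rot: [0.002, 1.0, 0.001, 0.0]
contact_force: [0.7, 0.5, 0.3]
opening: 0.453
finger_force: 0.0
```

```bash
python3 st.py;  python3 - <<'E'
from h import *
goto(get_state(),[(.501,-.292,.079,3.137)])
E
```

```text
55.72 [ 0.5007 -0.2881  0.1879] yaw 3.1385 q [ 0.932  0.864 -0.901  1.759  0.825  0.945  1.248] F [0.68 0.47 0.33] M [ 0.099 -0.103 -0.037] op 39.9 0.0
ROW [-0.0006, -0.008, 0.2177] [0.0023, 0.0005, 0.003] rows>= 3
```

Emit:
play_rows(rows=[[[0,-0.002,0.06,0,0,0],[0,-0.002,0.11,0,0,0],[0,-0.002,0.15,0,0,0],[0,-0.002,0.18,0,0,0],[0,-0.002,0.2,0,0,0],[0,-0.002,0.214,0,0,0],[0,-0.002,0.214,0,0,0]]])

```text
clock: 56.3
tool_pos: [0.5008, -0.2893, 0.227]
eef_rot: [0.001, 1.0, 0.0, -0.001]
contact_force: [-0.6, -0.6, 0.3]
opening: 0.452
finger_force: 0.0
```

Emit:
play_rows(rows=[[[0,0,0,0,0,0],[0,0,0,0,0,0],[0,0,0,0,0,0],[0,0,0,0,0,0],[0,0,0,0,0,0],[0,0,0,0,0,0],[0,0,0,0,0,0]]], claw=1, squeeze=20)

```text
clock: 56.88
tool_pos: [0.5012, -0.2907, 0.2286]
eef_rot: [0.002, 1.0, -0.0, 0.001]
contact_force: [0.0, -2.4, 6.2]
opening: 0.182
finger_force: 20.0
```

```bash
python3 st.py
```

```text
56.88 [ 0.5012 -0.2907  0.0816] yaw 3.1367 q [ 0.873  1.004 -0.779  1.811  1.004  0.779  1.112] F [ 0.01 -2.42  6.24] M [-0.416 -0.118  0.114] op 16.0 20.0
```

Emit:
play_rows(rows=[[[0,0.01,0,0,0,0],[0,0.02,0,0,0,0],[0,0.03,0,0,0,0],[0,0.04,0,0,0,0],[0,0.05,0,0,0,0],[0,0.06,0,0,0,0],[0,0.07,0,0,0,0],[0,0.08,0,0,0,0],[0,0.088,0,0,0,0],[0,0.094,0,0,0,0],[0,0.098,0,0,0,0],[0,0.1,0,0,0,0],[0,0.102,0,0,0,0],[0,0.102,0,0,0,0]]])

```text
clock: 58.05
tool_pos: [0.5013, -0.2469, 0.2285]
eef_rot: [0.006, 1.0, -0.008, 0.0]
contact_force: [1.8, -19.3, 6.2]
opening: 0.181
finger_force: 20.1
```

```bash
python3 st.py
```

```text
58.05 [ 0.5013 -0.2469  0.0815] yaw 3.1301 q [ 0.795  0.98  -0.754  1.877  1.041  0.738  0.975] F [  1.75 -19.31   6.19] M [-3.625 -0.514  0.247] op 15.9 20.1
```

Run:
```python
from h import *
t,s=snapshot("top"),snapshot("side")
a=s["pixels"];u=w2pix(s,[.5,-.2,.05]).astype(int);print(u)
crop(a,u[0]-35,u[1]-30,u[0]+35,u[1]+30,10,"pics/kp.png")
st=get_state();print((st["tool_pos"]+R.from_quat(st["eef_rot"]).apply([0,0,.147])).round(4))
t0=lambda x,y,z:pix2w(t,270+x/5-.4,180+y/5-.4,z)
print("bar left edge",t0(404,180,.05),"right",t0(436,180,.05),"bundle1 right",t0(332,140,.061),t0(341,240,.061))
```

```text
[288 145]
[ 0.5013 -0.2492  0.0815]
bar left edge [ 0.50179165 -0.25265933  0.05      ] right [ 0.5018394 -0.2752935  0.05     ] bundle1 right [ 0.52846906 -0.20059318  0.061     ] [ 0.45803549 -0.20382151  0.061     ]
```

View pics/kp.png

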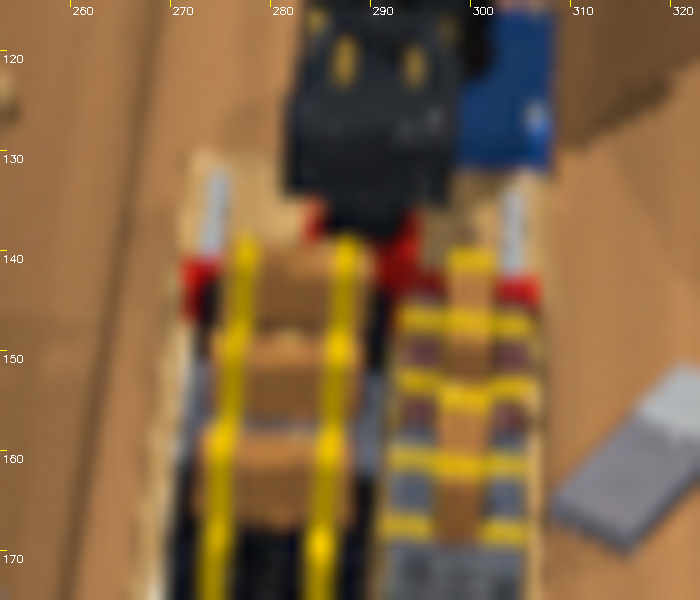

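Run:
```python
from h import *
s=snapshot("side")
for y in(-.202,-.207,-.212):
    print(y,[w2pix(s,[x,y-d,z]).round(1).tolist() for x,d,z in((.575,0,.05),(.575,0,.025),(.575,.02,.05),(.425,0,.05),(.425,0,.025),(.425,.02,.05))])
a=s["pixels"].astype(int)
for u in(272,273,274,304,305,306): print(u,[(v,int(a[v,u,2]-max(a[v,u,0],a[v,u,1]))) for v in range(137,152)])
s0=cv2.imread("pics/raw_side0.png").astype(int)
for u in(276,278,303,305): print("init",u,[(v,int(s0[v,u,2]-max(s0[v,u,0],s0[v,u,1]))) for v in range(125,148)])
for y in(-.2527,-.256): print([w2pix(s,[x,y-d,z]).round(1).tolist() for x,d,z in((.575,0,.05),(.575,0,.025),(.575,.02,.05),(.425,0,.05),(.425,0,.025),(.425,.02,.05))])
```

```text
-0.202 [[270.9, 143.7], [270.8, 148.4], [271.3, 140.7], [307.1, 146.0], [306.5, 150.8], [307.1, 143.1]]
-0.207 [[271.0, 142.9], [270.9, 147.7], [271.4, 140.0], [307.1, 145.3], [306.5, 150.0], [307.1, 142.3]]
-0.212 [[271.1, 142.2], [271.0, 146.9], [271.5, 139.3], [307.1, 144.6], [306.5, 149.3], [307.2, 141.6]]
272 [(137, 39), (138, 34), (139, 36), (140, 69), (141, 127), (142, 153), (143, 123), (144, 90), (145, 78), (146, 67), (147, 38), (148, 19), (149, 12), (150, 9), (151, 4)]
273 [(137, 14), (138, 7), (139, 10), (140, 53), (141, 114), (142, 117), (143, 63), (144, 27), (145, 18), (146, 17), (147, 15), (148, 17), (149, 21), (150, 19), (151, 13)]
274 [(137, 1), (138, -2), (139, 5), (140, 55), (141, 102), (142, 82), (143, 28), (144, 10), (145, 14), (146, 18), (147, 23), (148, 39), (149, 48), (150, 46), (151, 40)]
304 [(137, 0), (138, 2), (139, 2), (140, -1), (141, 6), (142, 59), (143, 127), (144, 122), (145, 59), (146, 34), (147, 36), (148, 36), (149, 35), (150, 38), (151, 38)]
305 [(137, 20), (138, 20), (139, 23), (140, 22), (141, 30), (142, 78), (143, 137), (144, 135), (145, 72), (14
[... 818 characters left out ...]
, (128, -109), (129, -89), (130, -91), (131, -36), (132, 26), (133, 29), (134, 27), (135, 68), (136, 130), (137, 163), (138, 142), (139, 113), (140, 106), (141, 67), (142, 23), (143, 7), (144, 5), (145, 11), (146, 28), (147, 38)]
init 305 [(125, -104), (126, -86), (127, -98), (128, -105), (129, -92), (130, -91), (131, -39), (132, 21), (133, 26), (134, 26), (135, 60), (136, 124), (137, 162), (138, 143), (139, 114), (140, 106), (141, 75), (142, 34), (143, 22), (144, 28), (145, 35), (146, 38), (147, 41)]
[[271.9, 136.4], [271.7, 141.1], [272.3, 133.6], [307.2, 138.6], [306.7, 143.3], [307.3, 135.8]]
[[271.9, 135.9], [271.8, 140.6], [272.3, 133.1], [307.2, 138.2], [306.7, 142.9], [307.3, 135.3]]
```

Emit:
play_rows(rows=[[[0,0.002,0,0,0,0],[0,0.004,0,0,0,0],[0,0.005,0,0,0,0],[0,0.005,0,0,0,0]]])

```text
clock: 58.53
tool_pos: [0.5013, -0.2463, 0.2285]
eef_rot: [0.007, 1.0, -0.009, 0.0]
contact_force: [2.3, -22.9, 5.6]
opening: 0.182
finger_force: 20.1
```

```bash
python3 st.py; python3 -c "
from h import *
st=get_state();print((st['tool_pos']+R.from_quat(st['eef_rot']).apply([0,0,.147])).round(4))"
```

```text
58.53 [ 0.5013 -0.2463  0.0815] yaw 3.1281 q [ 0.792  0.979 -0.751  1.879  1.044  0.737  0.968] F [  2.3  -22.93   5.6 ] M [-4.468 -0.623  0.239] op 16.0 20.1
[ 0.5014 -0.2491  0.0815]
```

The stop is confirmed: the force rises with no motion. Relax, release, lift and back away.

Emit:
play_rows(rows=[[[0,-0.004,0,0,0,0],[0,-0.008,0,0,0,0],[0,-0.009,0,0,0,0]]])

```text
clock: 58.78
tool_pos: [0.5012, -0.2475, 0.2285]
eef_rot: [0.005, 1.0, -0.006, 0.0]
contact_force: [1.6, -15.1, 6.3]
opening: 0.179
finger_force: 20.0
```

Emit:
play_rows(rows=[[[0,0,0,0,0,0],[0,0,0,0,0,0],[0,0,0,0,0,0],[0,0,0,0,0,0],[0,0,0,0,0,0]]], claw=0.65)

```text
clock: 59.2
tool_pos: [0.501, -0.2419, 0.2278]
eef_rot: [0.002, 1.0, -0.001, 0.0]
contact_force: [1.5, -4.5, 3.3]
opening: 0.352
finger_force: 2.4
```

Emit:
play_rows(rows=[[[0,0,-0.03,0,0,0],[0,0,-0.08,0,0,0],[0,0,-0.15,0,0,0],[0,0,-0.21,0,0,0],[0,0,-0.25,0,0,0],[0,0,-0.25,0,0,0]]])

```text
clock: 59.7
tool_pos: [0.5021, -0.2397, 0.3562]
eef_rot: [0.001, 1.0, 0.0, 0.003]
contact_force: [0.2, 0.9, -0.8]
opening: 0.348
finger_force: 0.0
```

Emit:
play_rows(rows=[[[0,0.7,0,0,0,0],[0,0.7,0,0,0,0],[0,0.7,0,0,0,0],[0,0.7,0,0,0,0],[0,0.7,0,0,0,0],[0,0.7,0,0,0,0],[0,0.7,0,0,0,0],[0,0.7,0,0,0,0],[0,0.7,0,0,0,0],[0,0.7,0,0,0,0]]])

```text
clock: 60.53
tool_pos: [0.501, 0.1147, 0.3523]
eef_rot: [-0.003, 1.0, 0.003, -0.001]
contact_force: [-0.2, -0.4, -0.0]
opening: 0.353
finger_force: 0.0
```

Emit:
play_rows(rows=[[[0,0.6,0,0,0,0],[0,0.6,0,0,0,0],[0,0.6,0,0,0,0],[0,0.6,0,0,0,0],[0,0.6,0,0,0,0],[0,0.6,0,0,0,0],[0,0.6,0,0,0,0],[0,0.6,0,0,0,0],[0,0.6,0,0,0,0],[0,0.6,0,0,0,0]]])

```text
clock: 61.37
tool_pos: [0.5039, 0.4072, 0.351]
eef_rot: [0.002, 1.0, -0.002, -0.001]
contact_force: [0.4, -0.3, 0.2]
opening: 0.349
finger_force: 0.0
```

```bash
python3 st.py; python3 chk.py done3
python3 - <<'E'
from h import *
t,s=snapshot("top"),snapshot("side")
print([pix2w(t,*q,.05).round(4).tolist() for q in((0,0),)])
a=t["pixels"].astype(int);r=a[...,2]-np.maximum(a[...,0],a[...,1])
for v in(198,234): print(v,[(u,int(r[v,u])) for u in range(330,352)])
m=cv2.imread("pics/done3.png")
b=cv2.resize(s["pixels"][150:260,200:320],None,fx=3.64,fy=3.64,interpolation=2)[:400]
cv2.imwrite("pics/fin.png",np.hstack([m[:,:360],b[:,:430]]))
E
```

```text
61.37 [0.5039 0.4072 0.204 ] yaw 3.1371 q [-0.34   0.897 -0.827  1.523  0.724  1.052  0.215] F [ 0.4  -0.3   0.23] M [ 0.019 -0.194  0.013] op 30.7 0.0
red4 [-0.3 -1.1] -0.004 20.0
grey5 [-1.5 -1.2] -0.01 22.9
black1 [-3.1 -1.9] -0.022 24.1
grey2 [-3.2 -0.6] -0.01 27.7
black3 [-2.4 -1.8] 0.034 21.7
[[1.3662, 1.1035, 0.05]]
198 [(330, 18), (331, 19), (332, 16), (333, 9), (334, 7), (335, 14), (336, 37), (337, 79), (338, 110), (339, 114), (340, 113), (341, 118), (342, 114), (343, 31), (344, 2), (345, 1), (346, 2), (347, 4), (348, 5), (349, 2), (350, 2), (351, 2)]
234 [(330, 29), (331, 30), (332, 27), (333, 29), (334, 29), (335, 28), (336, 23), (337, 18), (338, 48), (339, 117), (340, 126), (341, 124), (342, 121), (343, 121), (344, 91), (345, 17), (346, -2), (347, 0), (348, 0), (349, 0), (350, 1), (351, 1)]
```

View pics/done3.png

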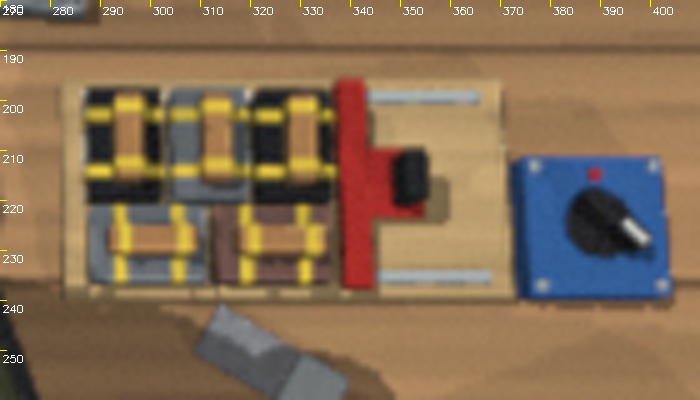

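The keeper bar has moved from crop x=404 to x=337 (about 48 mm, against the layer), the bundles are square and the knob is unchanged. One quick numeric check of the block, then hand in.

Run:
```python
from h import *
t=snapshot("top");a=t["pixels"].astype(int);g=((a[...,1]-np.maximum(a[...,0],a[...,2]))>30).astype(np.uint8)
g[:,:230]=0;g[:,300:]=0
n,l,s,c=cv2.connectedComponentsWithStats(g);i=1+np.argmax(s[1:,4]);print(s[i],c[i],pix2w(t,*c[i],.034))
if abs(pix2w(t,*c[i],.034)[0]-.679)<.012: print(finish_job())
```

```text
[253 164  25  12 269] [265.26394052 169.55018587] [0.67344604 0.0468626  0.034     ]
the job is handed in; nothing more can be done
None
```

The job is handed in with every step done, though I have no verdict back from the judge: the block is in the tray, the pin has dropped in its notch, all five bundles are within about 4 mm of their places, and the keeper is at its stop.

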